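# Build a filter column on the lamp house

### The arm

A 6-joint arm with a two-finger parallel gripper is mounted at the origin on a cart in front of the work surface, level with it; the furniture and walls round the work are solid. World frame = base frame: x ahead of the robot, y to its left, z up, the work surface at z = 0. Lengths are in m, angles in rad, forces in N, time in s.
With the tool pointing down it reaches from about 0.275 to 0.825 m from the base axis. Payload 4.9 kg.
Tool frame: the origin (TCP) lies on the centre line of the jaws, within the pads' length; the fingertips stand 22 mm ahead of it and the grasp point (between the pads) lies 3 mm ahead of it; z points along the fingers, y is the line along which they close (so a half turn about z gives the same grasp; the last joint's range is limited). The gripper opens to 85 mm and grips with 20 to 120 N. Pads are 22 mm wide; open, the fingers measure 114 mm over their backs; the gripper's body (76 mm by 85 mm) begins 54 mm behind the grasp point. The pads swing forward as they close: fully open they stand 13 mm farther back than shut.
Start: joints at [-1.237, 0.326, -0.193, 1.052, 0, 1.437], TCP at [0.248, -0.491, 0.253] pointing down, gripper open.
Joint ranges: [-2.65, 2.65], [-0.97, 1.79], [-1.3, 1.35], [-1.93, 2.1], [-1.47, 1.37], [-3.14, 3.14]. Speed limits (rad/s): [2.57, 2.57, 3.14, 3.14, 3.14, 3.14].

### API

Orientations are given as a unit quaternion [w, x, y, z].
In Python, from rig import bot, get_image, camera_params, workorder gives the robot as it stands.
- The arm moves only by the tool send_rows, never from a script. Its argument "series" is a list of rows, each a list of 6 numbers: the shift along the tool's x, y, z scaled (see below), then the turn, a rotation vector about the tool's x, y, z scaled (see below). In form: [[tx, ty, tz, wx, wy, wz], ...]. A call has 1 to 10 rows; each row shifts and turns the commanded pose from where the row before left it, along the tool's axes as they then stand; what a row does not reach is not made up. The controller multiplies each number of a shift by 0.8 m and each number of a turn by 180 degrees. A row lasts 1/10 s, in which the tool goes at most 50 mm and 8.59 degrees, less where a joint would pass 70% of its speed; a pose out of reach is approached as far as the arm can. A call with a number of a shift or a turn outside -1 to 1 is refused whole. A call with a gripper value outside its range is refused whole. "hand" is the closure, from -1 (fully open) to 1 (shut), set as the call begins (left out, the last holds). The fingers move at their own pace and stop on an object; "force" is the grip in N (left out, the last holds). Time passes only in rows, so rows that do not move let the fingers close. It gives the time, the measured TCP pose, the force, the opening and the grip force at its end, in the units of the state.
- bot.read_state(): the state, without advancing time (a new reading comes with each control period).
- get_image(name): name is "scene" or "top"; returns (picture, depth): 400x640x3 uint8, blue, green, red; 400x640 float32, m along the optical axis (not along the pixel's ray), 0 where there is no reading.
- camera_params(name): a dict with "intrinsics" (3x3 intrinsics, pixels), "D" ([k1, k2, p1, p2, k3] as OpenCV has them; the pictures are not rectified), "rvec" (rotation vector, rad) and "tvec" (3), from world to camera coordinates, as OpenCV has them. Camera axes: x right, y down, z forward; pixel columns grow to the right and rows downward; lengths in m; the calibration is good to about 2 mm. A picture is of the moment at which its call begins. camera_params takes no time and is no camera call.
- workorder.sign_off(): hands the job in; it is judged then, once.
The state is a dict: "t": time; "joints": joint angles; "joint_velocities": joint speeds; "joint_efforts": joint torques, N m; "eef_pos": TCP position; "orientation": TCP orientation; "ft_force": force on the tool from outside, world axes, zero at the start; "moment": the same for the moment, N m; "width": finger opening in m; "gripper_force": force on a finger pad.
Only numpy, scipy, OpenCV 4.12 (cv2) and the standard library are available. Lean on these libraries where they do the work, as an engineer would, in place of code of your own. Each camera call takes 0.05 s, during which the arm holds its last target. There are 200 camera calls.

### The job

Flip the lamp's toggle switch off, then take the blanking plug out of the lamp house and put it in the parts dish. Stack every filter stage that is out onto the lamp house, in any order, locking each with a quarter turn clockwise (seen from above) so that it sits fully home and lines up flush with the block below, and only then flip the lamp on again. Leave the other things on the table where they are.

Things in the scene. Friction and masses are not known exactly. Their poses are not given: they have to be found in the camera images.
- stage_a_mid (a point): filter stage (four exist, all alike; 3 or 4 are present, a missing one reads None): aluminium block 64 mm long (x) x 50 wide (y, flat sides, grip here) x 44 tall, on a spigot 12 mm long; about 150 g, standing on the spigot. Same when turned half round. This point: centre of the 44 mm block, 22 mm above its shoulder, 34 mm above the spigot's foot; z up
- stage_b_mid (a point): filter stage just as stage_a_mid, or None. Every stage's spigot: dark, diameter 32 mm, heavy,, with two lugs that point along the block's +x and -x (under its long ends), 10 mm wide, tips 21 mm from the axis, 6 to 12 mm below the shoulder
- stage_c_mid (a point): filter stage just as stage_a_mid, or None. Every stage's top has a socket exactly like the lamp house's (gaps towards the block's own +y and -y), so stages stack on one another in the same way, 44 mm a storey
- stage_d_mid (a point): filter stage just as stage_a_mid, or None
- socket (a point): centre of the top face of the lamp house's bayonet socket, 55 mm above the table, x along the block's 64 mm, y across its 50 mm, z up. A 4 mm lip has a round opening of 36 mm diameter and two gaps 15 mm wide towards +y and -y for a stage's lugs; the channel below is 9 mm high, 46 mm across. Play: about 2 mm radially, 2.5 mm either side of a lug
- lamp_house: lamp house, fixed: grey foot 96 x 84 x 26 mm, block 64 (x) x 50 (y) mm on it; origin under its centre. A stage goes in with its x along this y, sinks 12 mm till its shoulder rests on the top face, then turns 90 degrees CLOCKWISE seen from above till its lugs meet stops: blocks now flush, x axes parallel (either way round), it cannot lift off. Counter-clockwise it jams
- plug_knob (a point): black blanking plug, loose in the socket at the start (lifts straight out), about 50 g: disc 44 mm diameter, 8 mm thick, below it a plain plug 32 mm diameter, 8 mm long, on top an upright knob 18 mm diameter, 28 mm tall, to grip. This point: on the axis, middle of the knob, 14 mm above the disc, 30 mm above the plug's foot; z along the knob
- dish: round steel parts dish, loose, 69 mm diameter at the rim, 17 mm tall, hollow like a shallow bowl: the plug stood in it, knob up, centres itself with its foot 3 to 9 mm above the table. Origin at the centre of its underside, z up. The monitor's screen (lower edge 114 mm up) stands about 90 mm behind it
- bat (a joint): lamp switch, angle of the bat toggle: +0.4 leaning fully to the switch box's +x, the side with the white bar (lamp ON, as at the start); -0.4 fully to its -x, towards the robot (lamp OFF); 0 upright. It goes over centre by itself to the nearer end and stays there; about 1 to 2 N at the tip moves it
- bat_tip (a point): centre of the ball, 13 mm diameter, at the end of the bat toggle, a steel rod of 8 mm diameter; ball centre 40 mm from the pivot. The axes turn with the bat: z along it, y the level pivot axis
- switch_box: grey switch box, 70 (x) x 60 (y) x 30 mm tall, fixed; origin at the centre of its underside, the bat's pivot 34 mm above it; x towards the lamp ON side, z up. A lamp supply 208 mm tall stands about 130 mm behind it
- can: objective in its screw-lid canister, 46 mm across, 64 mm tall, a bystander; origin at the centre of its underside
- pot: white screw-lid pot, 56 mm across, 75 mm tall, a bystander; origin at the centre of its underside
- cube: black filter cube 47 x 38 x 39 mm, a bystander; origin at the centre of its underside
- glasses: cover-glass box 33 x 33 x 19 mm, a bystander; origin at the centre of its underside
- tape: roll of tape 62 mm across, 19 mm tall, a bystander; origin at the centre of its underside

How it is judged:
On the way, in this order (a step that is already met when the one before it is completed fails the run):
1. the lamp switch is off (bat fully over to the robot's side) (value of joint bat below -0.3 rad), for 0.2 s.
2. the blanking plug is in the parts dish (horizontal distance between plug_knob and dish below 0.025 m and height (world z) of plug_knob below 0.05 m and angle between dish's own z axis and vertical below 0.1 rad), for 0.2 s.
3. every filter stage present is locked in the column, the lamp still off (horizontal distance between each of stage_a_mid, stage_b_mid, stage_c_mid, stage_d_mid and socket below 0.005 m and angle between the x axis of each of stage_a_mid, stage_b_mid, stage_c_mid, stage_d_mid and the x axis of socket, either way round below 0.21 rad and angle between each of stage_a_mid, stage_b_mid, stage_c_mid, stage_d_mid's own z axis and vertical below 0.06 rad and (z of stage_a_mid in the frame of socket between 0.018 and 0.026 m or z of stage_a_mid in the frame of socket between 0.062 and 0.07 m or z of stage_a_mid in the frame of socket between 0.106 and 0.114 m or z of stage_a_mid in the frame of socket between 0.15 and 0.158 m) and (z of stage_b_mid in the frame of socket between 0.018 and 0.026 m or z of stage_b_mid in the frame of socket between 0.062 and 0.07 m or z of stage_b_mid in the frame of socket between 0.106 and 0.114 m or z of stage_b_mid in the frame of socket between 0.15 and 0.158 m) and (z of stage_c_mid in the frame of socket between 0.018 and 0.026 m or z of stage_c_mid in the frame of socket between 0.062 and 0.07 m or z of stage_c_mid in the frame of socket between 0.106 and 0.114 m or z of stage_c_mid in the frame of socket between 0.15 and 0.158 m) and (z of stage_d_mid in the frame of socket between 0.018 and 0.026 m or z of stage_d_mid in the frame of socket between 0.062 and 0.07 m or z of stage_d_mid in the frame of socket between 0.106 and 0.114 m or z of stage_d_mid in the frame of socket between 0.15 and 0.158 m) and value of joint bat below -0.3 rad), for 0.3 s.
4. the lamp switch is on (value of joint bat above 0.3 rad), for 0.2 s.
At the end, for the whole second after the job is handed in: Plug in the dish, centre within 25 mm of the dish's and below 50 mm; every stage present locked in the column: within 5 mm of its axis and 4 mm of its storey height, upright to 0.06 rad, long axis within 12 degrees of the lamp house's, at rest; bat on the on side, over 0.3 rad (all of step 2 and horizontal distance between each of stage_a_mid, stage_b_mid, stage_c_mid, stage_d_mid and socket below 0.005 m and angle between the x axis of each of stage_a_mid, stage_b_mid, stage_c_mid, stage_d_mid and the x axis of socket, either way round below 0.21 rad and angle between each of stage_a_mid, stage_b_mid, stage_c_mid, stage_d_mid's own z axis and vertical below 0.06 rad and (z of stage_a_mid in the frame of socket between 0.018 and 0.026 m or z of stage_a_mid in the frame of socket between 0.062 and 0.07 m or z of stage_a_mid in the frame of socket between 0.106 and 0.114 m or z of stage_a_mid in the frame of socket between 0.15 and 0.158 m) and (z of stage_b_mid in the frame of socket between 0.018 and 0.026 m or z of stage_b_mid in the frame of socket between 0.062 and 0.07 m or z of stage_b_mid in the frame of socket between 0.106 and 0.114 m or z of stage_b_mid in the frame of socket between 0.15 and 0.158 m) and (z of stage_c_mid in the frame of socket between 0.018 and 0.026 m or z of stage_c_mid in the frame of socket between 0.062 and 0.07 m or z of stage_c_mid in the frame of socket between 0.106 and 0.114 m or z of stage_c_mid in the frame of socket between 0.15 and 0.158 m) and (z of stage_d_mid in the frame of socket between 0.018 and 0.026 m or z of stage_d_mid in the frame of socket between 0.062 and 0.07 m or z of stage_d_mid in the frame of socket between 0.106 and 0.114 m or z of stage_d_mid in the frame of socket between 0.15 and 0.158 m) and value of joint bat above 0.3 rad and linear speed of each of stage_a, stage_b, stage_c, stage_d below 0.02 m/s); the robot touches nothing.
It fails at once if a bystander (canister, pot, filter cube, cover-glass box, tape) is moved by more than 4 cm (distance of any of can, pot, cube, glasses, tape from where it was at the start of the episode above 0.04 m).
Of stage_a, stage_b, stage_c, stage_d only 3 to 4 are there at a start; the rules pass over those that are not, and their reading is None.
At some moment in a run one of stage_a, stage_b, stage_c, stage_d may be knocked a few centimetres aside while the robot is not near it.
It also fails if it takes over 208 s, if anything falls off the work surface, if the arm or the gripper's body presses on something with over 40 N, if the wrist force passes 120 N, or if a joint passes its speed limit or range.

## Working session

There is one attempt and no reset: what is moved stays moved. The work goes in short steps, Python scripts to look and compute and a tool call to move; the robot and the scene stay as the last step left them, time stands still between calls to the robot, and variables do not carry over. Pictures are saved under pics/ and viewed, at most 14 in all, crops included, and the job is handed in when it is done.

Besides the shell and the picture viewer there is one more tool, called after "Emit:" as name(argument=value, ...), one argument or row to a line, values as JSON. send_rows: Moves the arm, as the interface text tells. Shifts and turns lie within -1 to 1; 1 stands for 0.8 m of shift or 180 degrees of turn. Its arguments: {"type":"object","properties":{"series":{"type":"array","items":{"type":"array","items":{"type":"number","minimum":-1,"maximum":1}}},"hand":{"type":"number"},"force":{"type":"number"}},"required":["series"]}

```bash
mkdir -p pics && ls && cat > h.py <<'E'
import numpy as np, cv2
from scipy.spatial.transform import Rotation as R
from rig import bot, get_image, camera_params, workorder
def cam(n):
    p=camera_params(n); return np.array(p["intrinsics"],float),np.array(p["D"],float),cv2.Rodrigues(np.array(p["rvec"],float))[0],np.array(p["tvec"],float).reshape(3)
def onplane(n,uv,z):
    K,D,Rm,t=cam(n); q=cv2.undistortPoints(np.array(uv,float).reshape(-1,1,2),K,D).reshape(-1,2)
    d=np.c_[q,np.ones(len(q))]@Rm; c=-Rm.T@t
    return c+d*((z-c[2])/d[:,2])[:,None]
def cloud(n,depth):
    K,D,Rm,t=cam(n); h,w=depth.shape; u,v=np.meshgrid(np.arange(w),np.arange(h))
    q=cv2.undistortPoints(np.stack([u,v],-1).reshape(-1,1,2).astype(float),K,D).reshape(-1,2)
    P=np.c_[q,np.ones(len(q))]*depth.reshape(-1,1); P=(P-t)@Rm
    P[depth.reshape(-1)==0]=np.nan
    return P.reshape(h,w,3)
def proj(n,X):
    K,D,Rm,t=cam(n); return cv2.projectPoints(np.array(X,float).reshape(-1,1,3),cv2.Rodrigues(Rm)[0],t,K,D)[0].reshape(-1,2)
E
python3 - <<'E'
from h import *
for n in("scene","top"):
    im,d=get_image(n); cv2.imwrite(f"pics/{n}0.png",im); np.save(f"{n}0.npy",d)
    K,D,Rm,t=cam(n); print(n,K.round(1).tolist(),(-Rm.T@t).round(3),Rm[2].round(2))
print(bot.read_state())
E
```

```text
pics
scene [[494.4, 0.0, 320.9], [0.0, 494.4, 202.1], [0.0, 0.0, 1.0]] [0.001 0.818 0.834] [ 0.48 -0.59 -0.64]
top [[406.7, 0.0, 314.5], [0.0, 406.7, 196.3], [0.0, 0.0, 1.0]] [0.545 0.106 0.931] [ 0.04  0.04 -1.  ]
{'t': 0.1, 'joints': array([-1.23720101e+00,  3.26888086e-01, -1.93479022e-01,  1.05199660e+00,
       -7.07871202e-06,  1.43658894e+00]), 'joint_velocities': array([-0.00015571, -0.00120995,  0.00255937,  0.00077796, -0.00060176,
        0.0001588 ]), 'joint_efforts': array([-2.30916794e-04, -4.44238830e+01,  2.63038015e+01,  7.92147039e-03,
       -2.16723997e-04, -7.57360628e-07]), 'eef_pos': array([ 0.24785422, -0.49044467,  0.25257198]), 'orientation': array([-7.79445199e-04,  9.72769267e-01,  2.31774326e-01, -8.15214640e-05]), 'ft_force': array([ 0.2006968 , -0.1216396 , -0.36210261]), 'moment': array([ 0.03173987, -0.02048939, -0.04523016]), 'gripper_force': 0.0, 'width': 0.08545142073752354}
```

View pics/scene0.png

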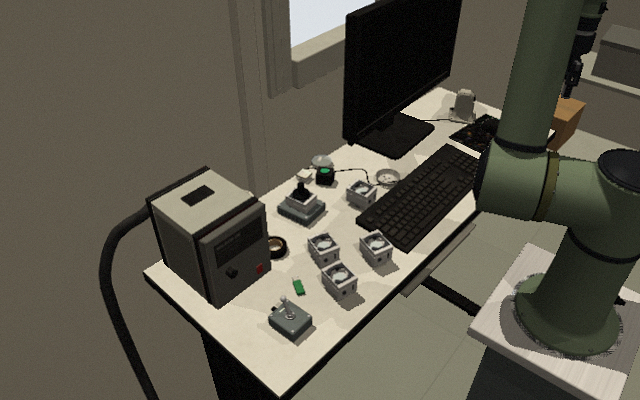

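View pics/top0.png

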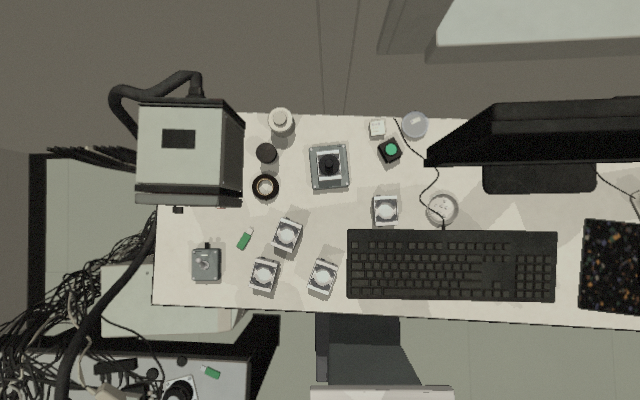

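The top view (up = +x, right = −y) shows four stages at about (288,236), (263,275), (323,278) and (386,208). The lamp house with its plug is at (329,165), the dish at (441,208) and the switch at (206,263). I'll measure them by height masks next.

```bash
cat >> h.py <<'E'
def rects(P,zlo,zhi,box,amin=4e-4):
    "clusters of cloud points in a height band and xy box -> (centre, size, angle of long side deg, medz)"
    m=(P[...,2]>zlo)&(P[...,2]<zhi)&(P[...,0]>box[0])&(P[...,0]<box[1])&(P[...,1]>box[2])&(P[...,1]<box[3])
    n,l=cv2.connectedComponents(m.astype(np.uint8),connectivity=4); out=[]
    for i in range(1,n):
        q=P[l==i]
        if len(q)<60: continue
        c,s,a=cv2.minAreaRect((q[:,:2]*1000).astype(np.float32))
        if s[0]<s[1]: s=s[::-1]; a+=90
        v,u=np.nonzero(l==i)
        out.append((np.round(c,1),np.round(s,1),round((a+90)%180-90,1),round(np.median(q[:,2])*1000,1),(round(u.mean()),round(v.mean())),len(q)))
    return out
E
python3 - <<'E'
from h import *
im=cv2.imread("pics/top0.png"); d=np.load("top0.npy"); P=cloud("top",d)
print(np.nanmedian(P[250:300,420:425,2]), np.isnan(P).mean())
for b in ((.046,.066),(.02,.046),(.066,.12),(.01,.02)):
    print(b)
    for r in rects(P,*b,(.2,.75,-.3,.5)): print(r)
c=cv2.resize(im[130:300,180:460],None,fx=2.8,fy=2.8,interpolation=cv2.INTER_CUBIC); cv2.imwrite("pics/crop0.png",c)
E
```

```text
0.025719356157546606 0.004109375
(0.046, 0.066)
(array([735.1, 208.3]), array([53.9, 29.3]), -89.6, np.float64(62.6), (281, 126), 241)
(array([655.9, 301.4]), array([186.2,   6.8]), -4.0, np.float64(56.3), (239, 165), 174)
(array([676.3, 240.8]), array([43.8, 42.7]), 88.9, np.float64(63.3), (266, 153), 331)
(array([648., 106.]), array([63.7, 49.9]), 4.4, np.float64(57.1), (329, 165), 561)
(array([547.7, -14.2]), array([63.7, 50.5]), 2.4, np.float64(55.6), (386, 210), 418)
(array([498.8, 201. ]), array([63.8, 50.1]), -22.1, np.float64(55.7), (286, 235), 400)
(array([414. , 252.2]), array([64.2, 50. ]), -15.4, np.float64(55.4), (263, 274), 426)
(array([426.3, 117.4]), array([49.8, 24.4]), 69.2, np.float64(55.5), (326, 267), 197)
(array([389.8, 131.9]), array([49.5, 25. ]), 67.9, np.float64(55.5), (318, 287), 198)
(0.02, 0.046)
(array([673.7, 299.2]), array([150.6,   4.3]), -2.4, np.float64(32.7), (242, 156), 186)
(array([679.8, -30.8]), array([47.4, 38.4]), 25.1, np.float64(36.4), (390, 150), 388)
(array([648.1, 106.3]), array([96. , 84.6]), 4.2, np.float64(25.8), (329, 168), 911)
(arr
[... 1228 characters left out ...]
([647.8, 106.1]), array([16.7, 14.8]), -0.7, np.float64(90.6), (328, 164), 68)
(array([557.1, 417.8]), array([22.6, 14.3]), 88.9, np.float64(108.2), (177, 210), 85)
(0.01, 0.02)
(array([730.2, -88.9]), array([59.4, 39. ]), 89.6, np.float64(14.6), (415, 128), 404)
(array([733.4,  -4. ]), array([33.1, 32.9]), 5.1, np.float64(18.6), (377, 128), 140)
(array([ 610.3, -268. ]), array([63.8, 62.6]), 89.9, np.float64(12.0), (499, 180), 697)
(array([606.2, 251.3]), array([58.7, 57.7]), 43.3, np.float64(18.1), (265, 187), 325)
(array([ 546.4, -156.2]), array([75.4, 46.2]), 0.0, np.float64(14.8), (450, 211), 128)
(array([ 380.6, -113.3]), array([378.1,  84.8]), 84.7, np.float64(15.6), (442, 292), 1478)
```

View pics/crop0.png

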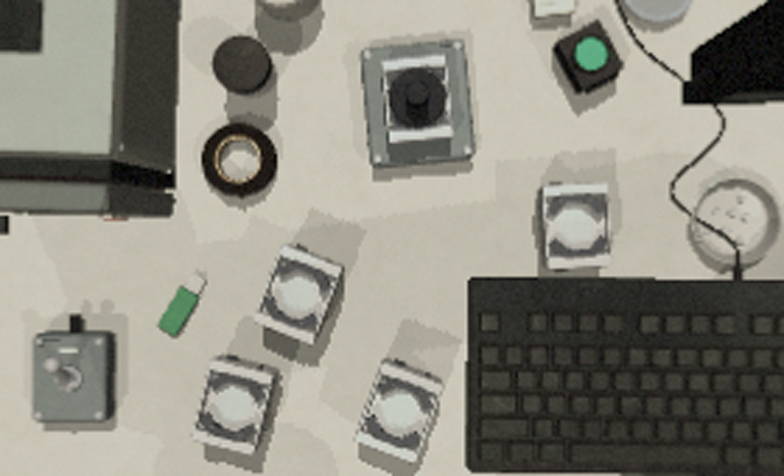

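Top depth is dense and good to about 1 mm, so the poses above will do. Next I need the dish centre, a bat check and a move helper.

```bash
cat >> h.py <<'E'
def go(x,y,z,yaw=None):
    "from the present state: scaled shift in tool axes for the whole way, number of 40 mm rows, and turn"
    s=bot.read_state(); q=s["orientation"]; Rm=R.from_quat([q[1],q[2],q[3],q[0]])
    X=Rm.as_matrix()[:,0]; psi=np.degrees(np.arctan2(X[1],X[0]))%360
    d=Rm.inv().apply(np.array([x,y,z])-s["eef_pos"])
    w=0 if yaw is None else psi-yaw
    print("t",round(s["t"],1),"tcp",s["eef_pos"].round(4),"yaw",psi.round(2),"tilt",np.degrees(np.arccos(-Rm.as_matrix()[2,2])).round(2),"F",s["ft_force"].round(1),"w",round(s["width"],4),"| shift/0.8",(d/.8).round(4),"rows",int(np.ceil(np.linalg.norm(d)/.04)),"| turn/180",round(w/180,4),"q6",s["joints"][5].round(2))
E
python3 - <<'E'
from h import *
P=cloud("top",np.load("top0.npy"))
q=P[(P[...,2]>.011)&(P[...,2]<.021)&(np.hypot(P[...,0]-.547,P[...,1]+.15)<.05)]
# circle fit on outer points
A=np.c_[2*q[:,:2],np.ones(len(q))]; c=np.linalg.lstsq(A,(q[:,:2]**2).sum(1),rcond=None)[0]; print("dish fit",c[:2],np.sqrt(c[2]+c[0]**2+c[1]**2),q[:,:2].min(0),q[:,:2].max(0),len(q))
m=(abs(P[...,0]-.4355)<.05)&(abs(P[...,1]-.3857)<.04)&(P[...,2]>.036)
print(np.c_[P[m]].round(3)[::3].tolist())
# scene camera cross-check
im,d=get_image("scene"); S=cloud("scene",d)
for r in rects(S,.051,.062,(.35,.7,-.1,.3)): print(r)
m=(abs(S[...,0]-.4355)<.05)&(abs(S[...,1]-.3857)<.04)&(S[...,2]>.064); print("ball",S[m].mean(0),m.sum())
go(.495,.386,.253,180)
E
```

```text
dish fit [ 0.54863088 -0.14413409] 0.03384818339179511 [ 0.50653874 -0.1792907 ] [ 0.58404604 -0.11009942] 153
[[0.456, 0.386, 0.073], [0.454, 0.388, 0.073], [0.454, 0.383, 0.07], [0.453, 0.386, 0.078], [0.452, 0.381, 0.075], [0.45, 0.387, 0.077], [0.45, 0.381, 0.076], [0.448, 0.387, 0.076], [0.448, 0.381, 0.075], [0.446, 0.386, 0.078], [0.446, 0.382, 0.072], [0.443, 0.381, 0.053], [0.442, 0.386, 0.06], [0.441, 0.381, 0.054], [0.439, 0.386, 0.054], [0.438, 0.382, 0.044], [0.435, 0.39, 0.04], [0.436, 0.383, 0.043], [0.433, 0.39, 0.04], [0.433, 0.384, 0.039], [0.431, 0.391, 0.038], [0.431, 0.384, 0.038], [0.429, 0.387, 0.042]]
(array([566.8, -11.2]), array([54.9, 26.6]), -86.4, np.float64(53.9), (354, 185), 94)
(array([526.6, -13.3]), array([52.9, 28.1]), -89.5, np.float64(53.8), (368, 191), 106)
(array([646.1, 109.4]), array([65.6, 52.5]), 8.1, np.float64(54.6), (302, 197), 222)
(array([423.5, 120.2]), array([54.5, 29.3]), 71.5, np.float64(53.5), (370, 236), 140)
(array([514.7, 195.3]), array([51. , 30.4]), 67.6, np.float64(53.7), (318, 237), 136)
(array([481. , 209.6]), array([50.5, 32.1]), 69.0, np.float64(53.7), (328, 249), 148)
(array([390.6, 132.1]), array([53.3, 32.8]), 64.3, np.float64(55.2), (381, 248), 159)
(array([413. , 253.5]), array([65.9, 51.6]), -14.6, np.float64(55.2), (338, 274), 380)
ball [0.44644666 0.38714322 0.07274844] 41
t 0.1 tcp [ 0.2479 -0.4905  0.2527] yaw 26.8 tilt 0.08 F [-0.3 -0.4 -0.7] w 0.0857 | shift/0.8 [ 7.698e-01 -8.387e-01  8.000e-04] rows 23 | turn/180 -0.8511 q6 1.44
```

Emit:
send_rows(
  series=[
    [0,0,0,0,0,-0.0473],
    [0,0,0,0,0,-0.0473],
    [0,0,0,0,0,-0.0473],
    [0,0,0,0,0,-0.0473],
    [0,0,0,0,0,-0.0473],
    [0,0,0,0,0,-0.0473],
    [0,0,0,0,0,-0.0473],
    [0,0,0,0,0,-0.0473],
    [0,0,0,0,0,-0.0473],
  ],
  hand=1,
  force=40,
)

```text
t: 1.05
eef_pos: [0.2479, -0.4907, 0.253]
orientation: [-0.0, 0.617, 0.787, 0.0]
ft_force: [-0.8, -0.4, 0.4]
width: -0.0001
gripper_force: 0.0
```

Emit:
send_rows(
  series=[
    [0,0,0,0,0,-0.0473],
    [0,0,0,0,0,-0.0473],
    [0,0,0,0,0,-0.0473],
    [0,0,0,0,0,-0.0473],
    [0,0,0,0,0,-0.0473],
    [0,0,0,0,0,-0.0473],
    [0,0,0,0,0,-0.0473],
    [0,0,0,0,0,-0.0473],
    [0,0,0,0,0,-0.0473],
  ],
)

```text
t: 1.95
eef_pos: [0.2479, -0.4907, 0.2529]
orientation: [-0.0, -0.004, 1.0, 0.0]
ft_force: [-0.1, -0.4, -0.1]
width: 0.0001
gripper_force: 0.0
```

Emit:
send_rows(
  series=[
    [-0.0129,0.0457,0,0,0,0],
    [-0.0129,0.0457,0,0,0,0],
    [-0.0129,0.0457,0,0,0,0],
    [-0.0129,0.0457,0,0,0,0],
    [-0.0129,0.0457,0,0,0,0],
    [-0.0129,0.0457,0,0,0,0],
    [-0.0129,0.0457,0,0,0,0],
    [-0.0129,0.0457,0,0,0,0],
    [-0.0129,0.0457,0,0,0,0],
    [-0.0129,0.0457,0,0,0,0],
  ],
)

```text
t: 2.95
eef_pos: [0.3509, -0.1237, 0.2533]
orientation: [0.0, -0.0, 1.0, -0.0]
ft_force: [0.3, 0.2, 0.2]
width: -0.0002
gripper_force: 0.0
```

Emit:
send_rows(
  series=[
    [-0.0129,0.0457,0,0,0,0],
    [-0.0129,0.0457,0,0,0,0],
    [-0.0129,0.0457,0,0,0,0],
    [-0.0129,0.0457,0,0,0,0],
    [-0.0129,0.0457,0,0,0,0],
    [-0.0129,0.0457,0,0,0,0],
    [-0.0129,0.0457,0,0,0,0],
    [-0.0129,0.0457,0,0,0,0],
    [-0.0129,0.0457,0,0,0,0],
    [-0.0129,0.0457,0,0,0,0],
  ],
)

```text
t: 3.95
eef_pos: [0.4537, 0.2421, 0.253]
orientation: [-0.0, -0.001, 1.0, -0.0]
ft_force: [0.5, -0.3, -0.3]
width: 0.0
gripper_force: 0.0
```

Emit:
send_rows(
  series=[
    [-0.0129,0.0457,0,0,0,0],
    [-0.0129,0.0457,0,0,0,0],
    [-0.0129,0.0457,0,0,0,0],
    [-0.0129,0.0457,0,0,0,0],
    [0,0,0,0,0,0],
  ],
)

```text
t: 4.45
eef_pos: [0.4953, 0.3905, 0.252]
orientation: [-0.0, -0.002, 1.0, 0.001]
ft_force: [0.2, 0.2, -1.2]
width: -0.0004
gripper_force: 0.0
```

```bash
python3 -c "
from h import *
go(.495,.386,.082,180)"
```

```text
t 4.5 tcp [0.4953 0.3905 0.252 ] yaw 180.28 tilt 0.07 F [ 0.2  0.2 -1.2] w -0.0004 | shift/0.8 [ 0.0003 -0.0059  0.2125] rows 5 | turn/180 0.0015 q6 0.55
```

Emit:
send_rows(
  series=[
    [0,-0.0059,0.0425,0,0,0],
    [0,0,0.0425,0,0,0],
    [0,0,0.0425,0,0,0],
    [0,0,0.0425,0,0,0],
    [0,0,0.0425,0,0,0],
    [0,0,0,0,0,0],
  ],
)

```text
t: 5.05
eef_pos: [0.4912, 0.3791, 0.0784]
orientation: [-0.004, -0.0, 1.0, -0.003]
ft_force: [-1.1, -1.0, -0.6]
width: 0.0
gripper_force: 0.0
```

Emit:
send_rows(
  series=[
    [0.01,0,0,0,0,0],
    [0.01,0,0,0,0,0],
    [0.01,0,0,0,0,0],
    [0.01,0,0,0,0,0],
    [0.01,0,0,0,0,0],
    [0.01,0,0,0,0,0],
    [0.008,0,0,0,0,0],
    [0,0,0,0,0,0],
    [0,0,0,0,0,0],
  ],
)

```text
t: 5.95
eef_pos: [0.4403, 0.382, 0.0832]
orientation: [-0.0, -0.001, 1.0, -0.0]
ft_force: [0.3, -0.3, 0.1]
width: -0.0
gripper_force: 0.0
```

Emit:
send_rows(
  series=[
    [-0.04,0,0,0,0,0],
    [0,0,-0.05,0,0,0],
    [0,0,-0.05,0,0,0],
    [0,0,-0.05,0,0,0],
    [0,-0.05,0,0,0,0],
    [0,-0.05,0,0,0,0],
    [0,-0.05,0,0,0,0],
    [0,-0.05,0,0,0,0],
    [0,-0.05,0,0,0,0],
    [0,0,0,0,0,0],
  ],
  hand=0,
)

```text
t: 6.95
eef_pos: [0.4728, 0.1781, 0.2033]
orientation: [-0.0, 0.003, 1.0, -0.001]
ft_force: [-0.2, 0.4, -0.2]
width: 0.0424
gripper_force: 0.0
```

```bash
python3 -c "
from h import *
im,d=get_image('top'); P=cloud('top',d)
m=(abs(P[...,0]-.4355)<.05)&(abs(P[...,1]-.3857)<.04)&(P[...,2]>.062); print(P[m].mean(0),m.sum())
go(.648,.1062,.2,184.3)"
```

```text
[nan nan nan] 0
t 7.0 tcp [0.4731 0.1801 0.2034] yaw 179.81 tilt 0.01 F [1.1 0.9 0.1] w 0.0432 | shift/0.8 [-0.2189 -0.0916  0.0043] rows 5 | turn/180 -0.025 q6 0.22<string>:4: RuntimeWarning: Mean of empty slice.
  ret = um.true_divide(
```

Emit:
send_rows(
  series=[
    [-0.044,-0.0183,0,0,0,0],
    [-0.044,-0.0183,0,0,0,0],
    [-0.044,-0.0183,0,0,0,0],
    [-0.044,-0.0183,0,0,0,0],
    [-0.043,-0.0183,0,0,0,0],
    [0,0,0,0,0,-0.025],
    [0,0,0,0,0,0],
    [0,0,0,0,0,0],
    [0,0,0,0,0,0],
  ],
)

```text
t: 7.9
eef_pos: [0.6474, 0.11, 0.2033]
orientation: [-0.0, -0.04, 0.999, 0.0]
ft_force: [0.3, 0.5, 0.4]
width: 0.0426
gripper_force: 0.0
```

```bash
python3 -c "
from h import *
for n in ('top','scene'):
    im,d=get_image(n); P=cloud(n,d)
    m=(abs(P[...,0]-.4355)<.05)&(abs(P[...,1]-.3857)<.04)&(P[...,2]>.062); print(n,np.median(P[m],0) if m.any() else 0,m.sum())
    if n=='scene': cv2.imwrite('pics/s1.png',cv2.resize(im[130:360,220:460],None,fx=2.5,fy=2.5,interpolation=cv2.INTER_CUBIC))
go(.648,.1062,.088,184.3)"
```

```text
top [0.42067006 0.38479035 0.07430226] 42
scene [0.41486855 0.38777959 0.07355958] 37
t 8.0 tcp [0.6475 0.1098 0.2036] yaw 184.58 tilt 0.01 F [-0.4 -0.3 -0.3] w 0.0427 | shift/0.8 [-0.0003 -0.0045  0.1445] rows 3 | turn/180 0.0016 q6 -0.02
```

View pics/s1.png

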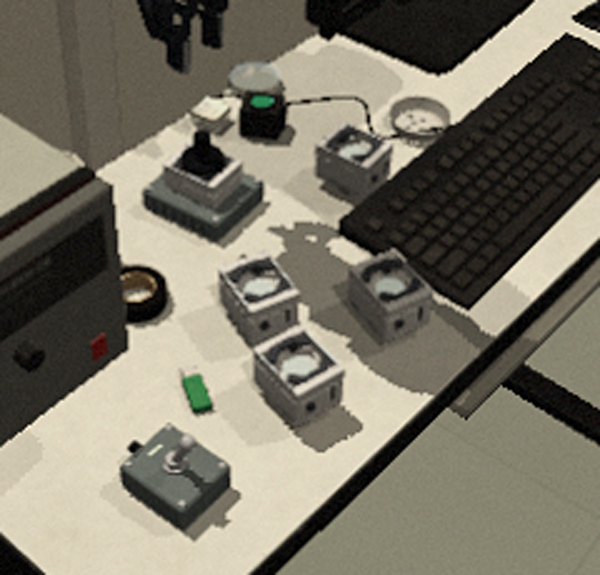

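The bat now leans to the robot's side (ball at x≈0.42, crop ≈(187,440)), so the lamp is off. Next I pick up the plug.

Emit:
send_rows(
  series=[
    [0,-0.0045,0.04,0,0,0],
    [0,0,0.04,0,0,0],
    [0,0,0.04,0,0,0],
    [0,0,0.0245,0,0,0],
    [0,0,0,0,0,0],
    [0,0,0,0,0,0],
  ],
)

```text
t: 8.6
eef_pos: [0.6482, 0.1057, 0.0884]
orientation: [0.0, -0.04, 0.999, 0.0]
ft_force: [0.7, -0.1, 1.0]
width: 0.0428
gripper_force: 0.0
```

Emit:
send_rows(
  series=[
    [0,0,0,0,0,0],
    [0,0,0,0,0,0],
    [0,0,0,0,0,0],
    [0,0,0,0,0,0],
    [0,0,0,0,0,0],
    [0,0,0,0,0,0],
  ],
  hand=1,
  force=30,
)

```text
t: 9.2
eef_pos: [0.6492, 0.1056, 0.0895]
orientation: [0.001, -0.04, 0.999, 0.0]
ft_force: [-1.1, 0.4, 6.7]
width: 0.0172
gripper_force: 29.3
```

Emit:
send_rows(
  series=[
    [0,0,-0.02,0,0,0],
    [0,0,-0.04,0,0,0],
    [0,0,-0.04,0,0,0],
    [0,0,0,0,0,0],
    [0,0,0,0,0,0],
  ],
)

```text
t: 9.7
eef_pos: [0.6488, 0.1054, 0.1687]
orientation: [0.001, -0.04, 0.999, -0.0]
ft_force: [-0.7, -0.1, -0.9]
width: 0.0169
gripper_force: 29.3
```

```bash
python3 -c "
from h import *
go(.5486,-.1445,.168)"
```

```text
t 9.7 tcp [0.6488 0.1054 0.1687] yaw 184.55 tilt 0.12 F [-0.7 -0.1 -0.9] w 0.0169 | shift/0.8 [ 0.1496 -0.3014  0.0005] rows 7 | turn/180 0.0 q6 -0.03
```

Emit:
send_rows(
  series=[
    [0.0415,0.0033,0,0,0,0],
    [0.0415,0.0033,0,0,0,0],
    [0.0415,0.0033,0,0,0,0],
    [0.0036,-0.0445,0,0,0,0],
    [0.0036,-0.0445,0,0,0,0],
    [0.0036,-0.0445,0,0,0,0],
    [0.0036,-0.0445,0,0,0,0],
    [0.0036,-0.0445,0,0,0,0],
    [0.0036,-0.0445,0,0,0,0],
    [0.0036,-0.0445,0,0,0,0],
  ],
)

```text
t: 10.7
eef_pos: [0.5467, -0.1456, 0.1661]
orientation: [-0.001, -0.04, 0.999, 0.001]
ft_force: [-0.1, -0.6, -1.3]
width: 0.0167
gripper_force: 29.4
```

Emit:
send_rows(
  series=[
    [0,0,0,0,0,0],
    [0,0,0,0,0,0],
    [0,0,0,0,0,0],
    [0,0,0,0,0,0],
  ],
)

```text
t: 11.1
eef_pos: [0.5476, -0.1433, 0.1672]
orientation: [-0.0, -0.041, 0.999, 0.0]
ft_force: [0.2, -0.3, 0.1]
width: 0.0172
gripper_force: 29.5
```

```bash
python3 -c "
from h import *
for n in ('top','scene'):
    im,d=get_image(n); P=cloud(n,d); q=P[(P[...,2]>.012)&(P[...,2]<.021)&(np.hypot(P[...,0]-.5486,P[...,1]+.1445)<.05)]; print(n,q.min(0),q.max(0),len(q))
go(.5486,-.1445,.055,184.3)"
```

```text
top [ 0.50657802 -0.17156821  0.01216599] [ 0.58406274 -0.10989202  0.02084577] 100
scene [ 0.50698002 -0.17677748  0.01217896] [ 0.58295784 -0.10932997  0.01911441] 62
t 11.2 tcp [ 0.5479 -0.1435  0.1676] yaw 184.65 tilt 0.03 F [ 0.2 -0.2  0.5] w 0.0172 | shift/0.8 [-0.0008 -0.0014  0.1407] rows 3 | turn/180 0.0019 q6 -0.47
```

Emit:
send_rows(
  series=[
    [0,-0.0014,0.04,0,0,0],
    [0,0,0.04,0,0,0],
    [0,0,0.04,0,0,0],
    [0,0,0.015,0,0,0],
    [0,0,0.0095,0,0,0],
    [0,0,0,0,0,0],
    [0,0,0,0,0,0],
  ],
)

```text
t: 11.9
eef_pos: [0.549, -0.1459, 0.0531]
orientation: [0.001, -0.04, 0.999, -0.0]
ft_force: [0.0, 0.3, 0.1]
width: 0.017
gripper_force: 29.9
```

Emit:
send_rows(
  series=[
    [0,0,0,0,0,0],
    [0,0,0,0,0,0],
    [0,0,0,0,0,0],
    [0,0,0,0,0,0],
    [0,0,0,0,0,0],
  ],
  hand=0,
)

```text
t: 12.4
eef_pos: [0.5481, -0.1458, 0.0522]
orientation: [0.0, -0.04, 0.999, -0.0]
ft_force: [-0.5, 0.0, 1.0]
width: 0.0428
gripper_force: 0.0
```

Emit:
send_rows(
  series=[
    [0,0,-0.02,0,0,0],
    [0,0,-0.04,0,0,0],
    [0,0,-0.05,0,0,0],
    [0,0,-0.05,0,0,0],
    [0,0.05,0,0,0,0],
    [0,0.05,0,0,0,0],
    [0,0.05,0,0,0,0],
    [0,0.05,0,0,0,0],
    [0,0,0,0,0,0],
    [0,0,0,0,0,0],
  ],
  hand=-0.46,
)

```text
t: 13.4
eef_pos: [0.5353, 0.0145, 0.1801]
orientation: [0.0, -0.041, 0.999, -0.0]
ft_force: [0.3, -0.5, 0.2]
width: 0.0623
gripper_force: 0.0
```

```bash
cat > look.py <<'E'
from h import *
import sys
im,d=get_image('top'); P=cloud('top',d)
cv2.imwrite('pics/'+sys.argv[1]+'.png',im)
for b in ((.046,.066),): 
    for r in rects(P,*b,(.3,.6,-.2,.32)): print(r)
for r in rects(P,.030,.047,(.3,.6,-.2,.32)): 
    if r[5]<500: print('low',r)
E
python3 look.py t2; python3 -c "
from h import *
P=cloud('top',get_image('top')[1]); q=P[(P[...,2]>.043)&(P[...,2]<.06)&(np.hypot(P[...,0]-.5486,P[...,1]+.1445)<.04)]; print('knob',q.mean(0),len(q))
go(.4985,.2015,.2,157.8)"
```

```text
(array([499. , 200.8]), array([63.3, 49.9]), -22.4, np.float64(55.8), (286, 235), 390)
(array([413.9, 252.2]), array([64.3, 49.9]), -15.0, np.float64(55.5), (263, 275), 427)
(array([421.3, 119.2]), array([50.3, 35.8]), 67.0, np.float64(55.5), (326, 267), 207)
(array([389.8, 131.8]), array([49.7, 24.6]), 68.7, np.float64(55.6), (318, 287), 201)
low (array([498.1, 202. ]), array([45.3, 35.7]), 68.5, np.float64(43.1), (286, 235), 264)
low (array([476.2,  52.5]), array([19.7, 15.6]), -1.0, np.float64(34.1), (355, 244), 61)
low (array([412., 254.]), array([44.4, 34.2]), 76.8, np.float64(42.9), (263, 275), 259)
low (array([406.4, 125.2]), array([45.8, 35. ]), 70.2, np.float64(43.3), (322, 277), 270)
knob [nan nan nan] 0
t 13.5 tcp [0.5356 0.0131 0.1801] yaw 184.52 tilt 0.03 F [ 0.6 -0.4  0.6] w 0.0624 | shift/0.8 [ 0.0277  0.2385 -0.025 ] rows 5 | turn/180 0.1484 q6 -0.19<string>:3: RuntimeWarning: Mean of empty slice.
  ret = um.true_divide(
```

Emit:
send_rows(
  series=[
    [0.0055,0.0477,0,0,0,0],
    [0.0055,0.0477,0,0,0,0],
    [0.0055,0.0477,0,0,0,0],
    [0.0055,0.0477,0,0,0,0],
    [0.0055,0.0477,0,0,0,0],
    [0,0,0,0,0,0.0371],
    [0,0,0,0,0,0.0371],
    [0,0,0,0,0,0.0371],
    [0,0,0,0,0,0.0371],
    [0,0,0,0,0,0],
  ],
)

```text
t: 14.5
eef_pos: [0.499, 0.201, 0.18]
orientation: [0.0, 0.193, 0.981, -0.0]
ft_force: [-0.2, -0.3, 0.4]
width: 0.0624
gripper_force: 0.0
```

Emit:
send_rows(
  series=[
    [0,0,0,0,0,0],
    [0,0,0,0,0,0],
  ],
)

```text
t: 14.7
eef_pos: [0.4986, 0.2016, 0.1801]
orientation: [-0.0, 0.192, 0.981, -0.0]
ft_force: [-0.0, -0.1, -0.3]
width: 0.0622
gripper_force: 0.0
```

```bash
python3 -c "
from h import *
im,d=get_image('top');P=cloud('top',d); q=P[(P[...,2]>.03)&(P[...,2]<.08)&(np.hypot(P[...,0]-.5486,P[...,1]+.1445)<.03)]; print('knob',q.mean(0),len(q),q.max(0))
for r in rects(P,.046,.066,(.3,.6,-.2,.32)): print(r)
cv2.imwrite('pics/t3.png',im)
go(.4988,.2012,.038,157.8)"
```

```text
knob [ 0.54973789 -0.14220946  0.04949081] 86 [ 0.55887029 -0.12832335  0.05643199]
(array([547.7, -14.3]), array([63.9, 50.5]), 2.4, np.float64(55.5), (386, 210), 416)
(array([ 551.3, -143.2]), array([18.2, 14.9]), 89.2, np.float64(52.9), (446, 208), 68)
(array([514.2, 194.4]), array([49.8, 30.2]), 67.5, np.float64(55.5), (291, 225), 167)
(array([420.9, 119.5]), array([49.8, 35.8]), 68.3, np.float64(55.4), (326, 267), 204)
(array([389.9, 131.9]), array([49.5, 24.8]), 68.1, np.float64(55.3), (318, 287), 198)
t 14.8 tcp [0.4985 0.2018 0.1801] yaw 157.87 tilt 0.0 F [-0.5  0.2  0.4] w 0.0622 | shift/0.8 [-0.0006 -0.0005  0.1776] rows 4 | turn/180 0.0004 q6 0.63
```

View pics/t3.png

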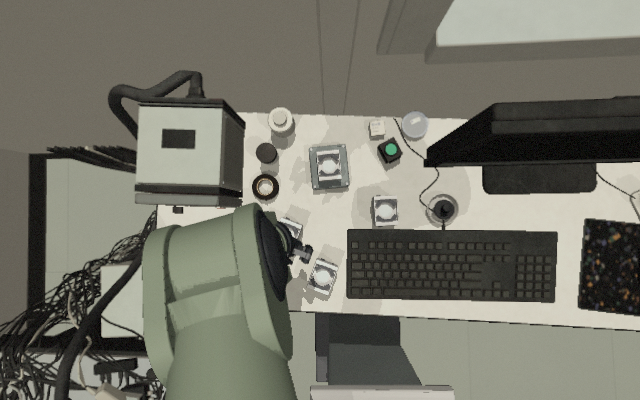

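The top view shows the plug standing in the dish at (446,208), knob top at 53 mm, and the lamp socket open at (329,167). Next is the first stage.

Emit:
send_rows(
  series=[
    [0,0,0.045,0,0,0],
    [0,0,0.045,0,0,0],
    [0,0,0.045,0,0,0],
    [0,0,0.03,0,0,0],
    [0,0,0.0126,0,0,0],
    [0,0,0,0,0,0],
    [0,0,0,0,0,0],
  ],
)

```text
t: 15.45
eef_pos: [0.4991, 0.2024, 0.0389]
orientation: [0.001, 0.192, 0.981, 0.0]
ft_force: [-0.2, 0.7, -0.1]
width: 0.0624
gripper_force: 0.0
```

Emit:
send_rows(
  series=[
    [0,0,0,0,0,0],
    [0,0,0,0,0,0],
    [0,0,0,0,0,0],
    [0,0,0,0,0,0],
    [0,0,0,0,0,0],
  ],
  hand=1,
  force=60,
)

```text
t: 15.95
eef_pos: [0.4998, 0.2025, 0.0397]
orientation: [0.002, 0.192, 0.981, 0.001]
ft_force: [-0.4, -1.3, 6.2]
width: 0.0495
gripper_force: 62.7
```

```bash
python3 -c "
from h import *
a=[]
for i in range(3):
    im,d=get_image('top');P=cloud('top',d)
    for r in rects(P,.050,.062,(.58,.72,.04,.16)): print('lamp',r)
    for r in rects(P,.02,.032,(.58,.72,.04,.16)): print('foot',r)
go(.648,.1062,.16,274.3)"
```

```text
lamp (array([648. , 105.9]), array([64.2, 49.9]), 4.2, np.float64(54.9), (329, 165), 376)
foot (array([648.1, 106.3]), array([96.2, 84.7]), 4.3, np.float64(25.8), (328, 168), 899)
lamp (array([664.9, 107.3]), array([49.5, 30. ]), -85.8, np.float64(55.1), (327, 155), 187)
lamp (array([633.2, 104.7]), array([49.7, 34.1]), -86.0, np.float64(54.9), (330, 175), 190)
foot (array([648.1, 106.3]), array([96. , 84.8]), 4.2, np.float64(25.7), (329, 168), 903)
lamp (array([665.6, 107.7]), array([50.3, 29.3]), -83.1, np.float64(54.8), (327, 155), 186)
lamp (array([633. , 104.7]), array([49.8, 33.4]), -85.7, np.float64(54.9), (330, 175), 189)
foot (array([648.1, 106. ]), array([95.9, 84. ]), 4.2, np.float64(25.8), (329, 168), 900)
t 16.1 tcp [0.4998 0.2025 0.0397] yaw 157.85 tilt 0.19 F [ 0.  -0.7  7.4] w 0.0494 | shift/0.8 [-0.2174 -0.0414 -0.1499] rows 6 | turn/180 -0.6469 q6 0.63
```

Emit:
send_rows(
  series=[
    [0,0,-0.03,0,0,0],
    [0,0,-0.05,0,0,0],
    [0,0,-0.05,0,0,-0.0462],
    [0,0,-0.02,0,0,-0.0462],
    [0,0,0,0,0,-0.0462],
    [0,0,0,0,0,-0.0462],
    [0,0,0,0,0,-0.0462],
    [0,0,0,0,0,-0.0462],
    [0,0,0,0,0,-0.0462],
    [0,0,0,0,0,-0.0462],
  ],
)

```text
t: 17.1
eef_pos: [0.498, 0.2022, 0.1582]
orientation: [-0.0, -0.38, 0.925, 0.0]
ft_force: [-0.2, 0.5, -1.6]
width: 0.0494
gripper_force: 62.7
```

Emit:
send_rows(
  series=[
    [0,0,0,0,0,-0.0462],
    [0,0,0,0,0,-0.0462],
    [0,0,0,0,0,-0.0462],
    [0,0,0,0,0,-0.0462],
    [0,0,0,0,0,-0.0462],
    [0,0,0,0,0,-0.0462],
    [0.0268,-0.0351,0,0,0,0],
    [0.0268,-0.0351,0,0,0,0],
    [0.0268,-0.0351,0,0,0,0],
    [0.0268,-0.0351,0,0,0,0],
  ],
)

```text
t: 18.1
eef_pos: [0.6175, 0.1243, 0.1582]
orientation: [-0.0, 0.733, -0.68, -0.0]
ft_force: [0.4, 1.2, -1.3]
width: 0.0493
gripper_force: 63.0
```

Emit:
send_rows(
  series=[
    [0.0268,-0.0351,0,0,0,0],
    [0,0,0,0,0,0],
    [0,0,0,0,0,0],
    [0,0,0,0,0,0],
    [0,0,0,0,0,0],
  ],
)

```text
t: 18.6
eef_pos: [0.6452, 0.1066, 0.1581]
orientation: [0.0, 0.733, -0.68, -0.0]
ft_force: [1.0, 0.1, -2.1]
width: 0.0493
gripper_force: 63.3
```

```bash
python3 -c "
from h import *
im,d=get_image('scene');S=cloud('scene',d)
cv2.imwrite('pics/s2.png',cv2.resize(im[120:260,230:390],None,fx=4.5,fy=4.2,interpolation=cv2.INTER_CUBIC))
go(.6481,.1061,.105,274.25)"
```

```text
t 18.6 tcp [0.6453 0.1066 0.1582] yaw 274.34 tilt 0.03 F [ 0.9 -0.2 -1. ] w 0.0495 | shift/0.8 [ 0.0009 -0.0034  0.0664] rows 2 | turn/180 0.0005 q6 -1.6
```

View pics/s2.png

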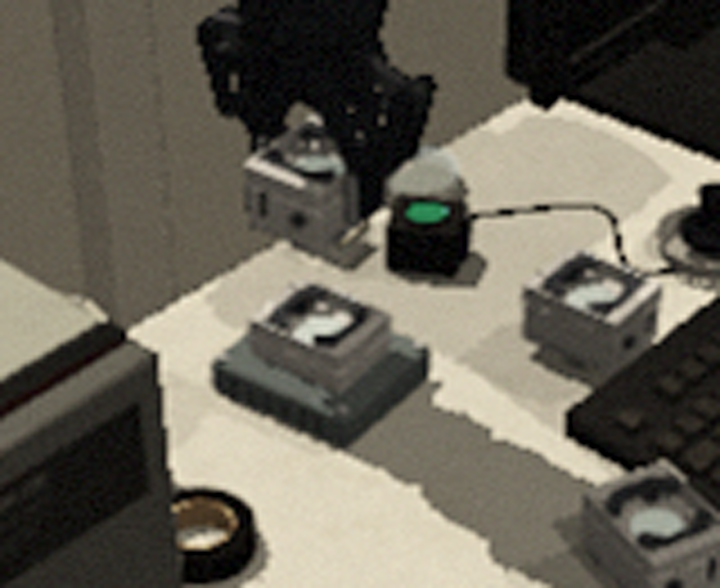

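The scene crop shows the stage held level above the socket (stage ≈(300,200), lamp ≈(320,330)). Lowering it now.

Emit:
send_rows(
  series=[
    [0.0009,-0.0034,0.04,0,0,0.0005],
    [0,0,0.0264,0,0,0],
    [0,0,0,0,0,0],
    [0,0,0,0,0,0],
    [0,0,0,0,0,0],
  ],
)

```text
t: 19.15
eef_pos: [0.6499, 0.1056, 0.1066]
orientation: [-0.001, 0.733, -0.681, 0.001]
ft_force: [0.0, -0.2, -1.3]
width: 0.049
gripper_force: 63.3
```

```bash
python3 -c "
from h import *
go(.6481,.1061,.085,274.25)"
```

```text
t 19.1 tcp [0.6499 0.1056 0.1066] yaw 274.2 tilt 0.14 F [ 0.  -0.2 -1.3] w 0.049 | shift/0.8 [-0.0008  0.0023  0.027 ] rows 1 | turn/180 -0.0003 q6 -1.6
```

Emit:
send_rows(
  series=[
    [0,0,0,0,0,0],
    [0,0,0,0,0,0],
    [0,0,0,0,0,0],
    [0,0,0,0,0,0],
  ],
)

```text
t: 19.55
eef_pos: [0.6492, 0.1052, 0.1052]
orientation: [-0.0, 0.732, -0.681, 0.0]
ft_force: [0.4, 0.2, -2.4]
width: 0.0498
gripper_force: 63.3
```

Emit:
send_rows(
  series=[
    [0,0,0,0,0,0],
    [0,0,0,0,0,0],
    [0,0,0,0,0,0],
    [0,0,0,0,0,0],
  ],
)

```text
t: 19.95
eef_pos: [0.649, 0.1052, 0.1048]
orientation: [0.0, 0.732, -0.681, -0.0]
ft_force: [-0.8, 1.2, -1.7]
width: 0.0493
gripper_force: 63.3
```

Emit:
send_rows(
  series=[
    [0,0,0,0,0,0],
  ],
)

```text
t: 20.05
eef_pos: [0.649, 0.1052, 0.1048]
orientation: [0.0, 0.732, -0.681, -0.0]
ft_force: [0.4, -0.5, -2.5]
width: 0.0494
gripper_force: 63.3
```

```bash
python3 -c "
from h import *
go(.6481,.1061,.085,274.25)"
```

```text
t 20.1 tcp [0.649  0.1052 0.1048] yaw 274.18 tilt 0.0 F [ 0.4 -0.5 -2.5] w 0.0494 | shift/0.8 [-0.0012  0.0011  0.0248] rows 1 | turn/180 -0.0004 q6 -1.6
```

Emit:
send_rows(
  series=[
    [-0.0012,0.0011,0.005,0,0,0],
    [0,0,0.005,0,0,0],
    [0,0,0,0,0,0],
    [0,0,0,0,0,0],
    [0,0,0,0,0,0],
  ],
)

```text
t: 20.55
eef_pos: [0.6482, 0.1061, 0.0969]
orientation: [-0.0, 0.732, -0.681, 0.0]
ft_force: [0.1, 0.4, -1.7]
width: 0.0494
gripper_force: 63.3
```

Emit:
send_rows(
  series=[
    [0,0,0.002,0,0,0],
    [0,0,0.002,0,0,0],
    [0,0,0.002,0,0,0],
    [0,0,0.002,0,0,0],
    [0,0,0,0,0,0],
    [0,0,0,0,0,0],
  ],
)

```text
t: 21.15
eef_pos: [0.6481, 0.1061, 0.0904]
orientation: [0.0, 0.732, -0.681, -0.0]
ft_force: [0.1, -0.9, -1.6]
width: 0.0493
gripper_force: 63.3
```

```bash
python3 -c "
from h import *
go(.6481,.1061,.0827,274.25)"
```

```text
t 21.1 tcp [0.6481 0.1061 0.0904] yaw 274.18 tilt 0.01 F [ 0.1 -0.9 -1.6] w 0.0493 | shift/0.8 [ 0.     -0.0001  0.0096] rows 1 | turn/180 -0.0004 q6 -1.59
```

Emit:
send_rows(
  series=[
    [0,0,0.002,0,0,0],
    [0,0,0.002,0,0,0],
    [0,0,0.002,0,0,0],
    [0,0,0.002,0,0,0],
    [0,0,0.001,0,0,0],
    [0,0,0,0,0,0],
    [0,0,0,0,0,0],
  ],
)

```text
t: 21.85
eef_pos: [0.6481, 0.1061, 0.0833]
orientation: [0.0, 0.732, -0.681, -0.0]
ft_force: [0.4, -0.4, -1.5]
width: 0.0494
gripper_force: 63.3
```

Emit:
send_rows(
  series=[
    [0,0,0.001,0,0,0],
    [0,0,0.001,0,0,0],
    [0,0,0,0,0,0],
    [0,0,0,0,0,0],
  ],
)

```text
t: 22.25
eef_pos: [0.6483, 0.1061, 0.0827]
orientation: [-0.0, 0.732, -0.681, 0.0]
ft_force: [-2.8, -0.7, 5.3]
width: 0.0495
gripper_force: 64.1
```

Seated at exactly the predicted height, with about 7 N of contact. Now the quarter turn clockwise (+wz).

Emit:
send_rows(
  series=[
    [0,0,0,0,0,0.04],
    [0,0,0,0,0,0.04],
    [0,0,0,0,0,0.04],
    [0,0,0,0,0,0.04],
    [0,0,0,0,0,0.04],
    [0,0,0,0,0,0.04],
    [0,0,0,0,0,0],
  ],
)

```text
t: 22.95
eef_pos: [0.6488, 0.1063, 0.0827]
orientation: [0.001, -0.43, 0.903, -0.0]
ft_force: [-0.9, 0.1, 5.8]
width: 0.0492
gripper_force: 64.1
```

Emit:
send_rows(
  series=[
    [0,0,0,0,0,0.04],
    [0,0,0,0,0,0.04],
    [0,0,0,0,0,0.04],
    [0,0,0,0,0,0.04],
    [0,0,0,0,0,0.04],
    [0,0,0,0,0,0.04],
    [0,0,0,0,0,0.015],
    [0,0,0,0,0,0],
    [0,0,0,0,0,0],
    [0,0,0,0,0,0],
  ],
)

```text
t: 23.95
eef_pos: [0.649, 0.1064, 0.0827]
orientation: [0.001, -0.046, 0.999, 0.0]
ft_force: [-1.1, 0.8, 5.9]
width: 0.0492
gripper_force: 64.1
```

```bash
python3 -c "
from h import *
go(.6481,.1061,.0827,184.25); print(bot.read_state()['moment'])"
```

```text
t 23.9 tcp [0.649  0.1064 0.0827] yaw 185.25 tilt 0.13 F [-1.1  0.8  5.9] w 0.0492 | shift/0.8 [ 0.0012 -0.0002  0.    ] rows 1 | turn/180 0.0055 q6 -0.04
[ 0.18020359  0.18703007 -0.056093  ]
```

Emit:
send_rows(
  series=[
    [0,0,0,0,0,0.008],
    [0,0,0,0,0,0.006],
    [0,0,0,0,0,0],
    [0,0,0,0,0,0],
  ],
)

```text
t: 24.35
eef_pos: [0.6491, 0.1063, 0.0827]
orientation: [0.001, -0.024, 1.0, 0.0]
ft_force: [-0.9, -0.3, 5.1]
width: 0.0495
gripper_force: 64.1
```

```bash
python3 -c "
from h import *
go(.6481,.1061,.0827,184.25); print(bot.read_state()['moment'])"
```

```text
t 24.4 tcp [0.6491 0.1063 0.0827] yaw 182.73 tilt 0.13 F [-0.9 -0.3  5.1] w 0.0495 | shift/0.8 [ 0.0012 -0.0001  0.    ] rows 1 | turn/180 -0.0084 q6 0.0
[ 0.13977176  0.14007133 -0.04108001]
```

Emit:
send_rows(
  series=[
    [0,0,0,0,0,0],
    [0,0,0,0,0,0],
    [0,0,0,0,0,0],
    [0,0,0,0,0,0],
    [0,0,-0.02,0,0,0],
    [0,0,-0.04,0,0,0],
    [0,0,-0.04,0,0,0],
    [0,0,-0.04,0,0,0],
  ],
  hand=-0.46,
)

```text
t: 25.15
eef_pos: [0.6478, 0.1061, 0.1945]
orientation: [-0.0, -0.023, 1.0, -0.0]
ft_force: [0.8, 1.8, -0.1]
width: 0.0622
gripper_force: 0.0
```

Emit:
send_rows(
  series=[
    [0.0475,0.0295,0,0,0,0],
    [0.0475,0.0295,0,0,0,0],
    [0.0475,0.0295,0,0,0,0],
    [0.0475,0.0295,0,0,0,0],
    [0.0475,0.0295,0,0,0,0],
    [0.0475,0.0295,0,0,0,0],
    [0,0,0,0,0,0.045],
    [0,0,0,0,0,0.054],
    [0,0,0,0,0,0],
    [0,0,0,0,0,0],
  ],
)

```text
t: 26.15
eef_pos: [0.4141, 0.2374, 0.1937]
orientation: [0.0, 0.121, 0.993, 0.0]
ft_force: [0.6, 0.0, 0.3]
width: 0.0623
gripper_force: 0.0
```

```bash
cat > look.py <<'E'
from h import *
im,d=get_image('top'); P=cloud('top',d)
for r in rects(P,.046,.066,(.3,.6,-.1,.32)): print(r)
for r in rects(P,.028,.047,(.3,.6,.09,.32))+rects(P,.028,.047,(.52,.6,-.06,.03)): print('low',r)
for r in rects(P,.07,.26,(.6,.7,.05,.16)): print('col',r)
E
python3 look.py; python3 -c "
from h import *
go(.414,.2522,.038,164.9)"
```

```text
(array([547.6, -14. ]), array([63.7, 50.3]), 2.5, np.float64(55.9), (386, 210), 412)
(array([421.3, 250.1]), array([49.7, 48.8]), 74.0, np.float64(55.3), (265, 267), 252)
(array([427.2, 117.1]), array([49.6, 22.7]), 67.6, np.float64(55.3), (326, 267), 191)
(array([389.8, 131.9]), array([49.6, 24.6]), 68.8, np.float64(55.3), (318, 287), 200)
low (array([412.8, 253.5]), array([44.8, 32.9]), 75.8, np.float64(43.5), (263, 274), 228)
low (array([406. , 125.3]), array([45.9, 35.7]), 70.4, np.float64(43.1), (322, 277), 271)
low (array([548.4, -15.4]), array([45.6, 34.7]), 89.1, np.float64(43.3), (385, 210), 269)
col (array([648.6, 106.3]), array([69.8, 50. ]), 2.7, np.float64(96.6), (328, 163), 785)
t 26.2 tcp [0.4142 0.2373 0.1937] yaw 166.0 tilt 0.0 F [-0.8 -0.2 -0.3] w 0.0622 | shift/0.8 [0.0048 0.018  0.1946] rows 4 | turn/180 0.0061 q6 0.61
```

Stage 1 sits at (648.6,106.3) with yaw 2.7° and its top at about 98 mm, so it is locked flush. Next is stage 2.

Emit:
send_rows(
  series=[
    [0.0048,0.018,0.03,0,0,0.0061],
    [0,0,0.045,0,0,0],
    [0,0,0.045,0,0,0],
    [0,0,0.045,0,0,0],
    [0,0,0.02,0,0,0],
    [0,0,0.0096,0,0,0],
    [0,0,0,0,0,0],
    [0,0,0,0,0,0],
    [0,0,0,0,0,0],
  ],
)

```text
t: 27.1
eef_pos: [0.4149, 0.2527, 0.0391]
orientation: [0.001, 0.132, 0.991, 0.001]
ft_force: [0.7, 0.0, 1.0]
width: 0.0622
gripper_force: 0.0
```

Emit:
send_rows(
  series=[
    [0,0,0,0,0,0],
    [0,0,0,0,0,0],
    [0,0,0,0,0,0],
    [0,0,0,0,0,0],
    [0,0,0,0,0,0],
  ],
  hand=1,
  force=60,
)

```text
t: 27.6
eef_pos: [0.4149, 0.2527, 0.0393]
orientation: [0.001, 0.132, 0.991, 0.001]
ft_force: [-0.1, -0.0, 6.1]
width: 0.0496
gripper_force: 62.4
```

```bash
python3 -c "
from h import *
go(.6484,.1062,.2,272.7)"
```

```text
t 27.6 tcp [0.4149 0.2527 0.0393] yaw 164.78 tilt 0.15 F [-0.1 -0.   6.1] w 0.0496 | shift/0.8 [-0.3302 -0.0997 -0.2003] rows 8 | turn/180 -0.5996 q6 0.66
```

Emit:
send_rows(
  series=[
    [0,0,-0.03,0,0,0],
    [0,0,-0.05,0,0,0],
    [0,0,-0.05,0,0,-0.0461],
    [0,0,-0.05,0,0,-0.0461],
    [0,0,-0.02,0,0,-0.0461],
    [0,0,0,0,0,-0.0461],
    [0,0,0,0,0,-0.0461],
    [0,0,0,0,0,-0.0461],
    [0,0,0,0,0,-0.0461],
    [0,0,0,0,0,-0.0461],
  ],
)

```text
t: 28.6
eef_pos: [0.4135, 0.2522, 0.1982]
orientation: [-0.0, -0.434, 0.901, 0.0]
ft_force: [0.8, -0.7, -1.4]
width: 0.0493
gripper_force: 62.7
```

Emit:
send_rows(
  series=[
    [0,0,0,0,0,-0.0461],
    [0,0,0,0,0,-0.0461],
    [0,0,0,0,0,-0.0461],
    [0,0,0,0,0,-0.0461],
    [0,0,0,0,0,-0.0461],
    [0.028,-0.0404,0,0,0,0],
    [0.028,-0.0404,0,0,0,0],
    [0.028,-0.0404,0,0,0,0],
    [0.028,-0.0404,0,0,0,0],
    [0.028,-0.0404,0,0,0,0],
  ],
)

```text
t: 29.6
eef_pos: [0.5813, 0.1469, 0.1981]
orientation: [0.0, 0.723, -0.691, -0.0]
ft_force: [0.2, 1.0, -1.1]
width: 0.0492
gripper_force: 63.0
```

Emit:
send_rows(
  series=[
    [0.028,-0.0404,0,0,0,0],
    [0.028,-0.0404,0,0,0,0],
    [0,0,0.02,0,0,0],
    [0,0,0.02,0,0,0],
    [0,0,0,0,0,0],
    [0,0,0,0,0,0],
    [0,0,0,0,0,0],
    [0,0,0,0,0,0],
    [0,0,0,0,0,0],
    [0,0,0,0,0,0],
  ],
)

```text
t: 30.6
eef_pos: [0.6472, 0.1063, 0.1666]
orientation: [-0.0, 0.723, -0.691, 0.0]
ft_force: [-0.1, 0.0, -0.3]
width: 0.0493
gripper_force: 63.3
```

```bash
python3 -c "
from h import *
go(.6484,.1069,.150,272.7)"
```

```text
t 30.6 tcp [0.6472 0.1063 0.1666] yaw 272.65 tilt 0.05 F [-0.1  0.  -0.3] w 0.0493 | shift/0.8 [-0.0007 -0.0015  0.0207] rows 1 | turn/180 -0.0003 q6 -1.57
```

Emit:
send_rows(
  series=[
    [-0.0007,-0.0015,0.01,0,0,0],
    [0,0,0.0107,0,0,0],
    [0,0,0,0,0,0],
    [0,0,0,0,0,0],
    [0,0,0,0,0,0],
    [0,0,0,0,0,0],
    [0,0,0,0,0,0],
  ],
)

```text
t: 31.3
eef_pos: [0.6484, 0.1067, 0.1497]
orientation: [-0.0, 0.723, -0.691, 0.0]
ft_force: [-0.7, -0.7, -2.4]
width: 0.0493
gripper_force: 63.3
```

Emit:
send_rows(
  series=[
    [0,0,0.004,0,0,0],
    [0,0,0.004,0,0,0],
    [0,0,0.004,0,0,0],
    [0,0,0.003,0,0,0],
    [0,0,0.003,0,0,0],
    [0,0,0.0025,0,0,0],
    [0,0,0,0,0,0],
    [0,0,0,0,0,0],
    [0,0,0,0,0,0],
  ],
)

```text
t: 32.2
eef_pos: [0.6483, 0.1067, 0.1332]
orientation: [-0.0, 0.723, -0.691, 0.0]
ft_force: [0.2, -0.3, -1.7]
width: 0.0488
gripper_force: 63.3
```

```bash
python3 -c "
from h import *
go(.6484,.1069,.1263,272.7)"
```

```text
t 32.2 tcp [0.6483 0.1067 0.1332] yaw 272.64 tilt 0.02 F [ 0.2 -0.3 -1.7] w 0.0488 | shift/0.8 [-0.0002 -0.0001  0.0087] rows 1 | turn/180 -0.0003 q6 -1.57
```

Emit:
send_rows(
  series=[
    [0,0,0.0025,0,0,0],
    [0,0,0.0025,0,0,0],
    [0,0,0.0025,0,0,0],
    [0,0,0.002,0,0,0],
    [0,0,0.0012,0,0,0],
    [0,0,0,0,0,0],
    [0,0,0,0,0,0],
    [0,0,0,0,0,0],
  ],
)

```text
t: 33.0
eef_pos: [0.6482, 0.1067, 0.1263]
orientation: [-0.0, 0.723, -0.691, 0.0]
ft_force: [-4.1, -0.6, 9.9]
width: 0.0496
gripper_force: 64.6
```

```bash
python3 -c "
from h import *
go(.6484,.1069,.1263,183.2)"
```

```text
t 33.0 tcp [0.6482 0.1067 0.1263] yaw 272.64 tilt 0.05 F [-4.1 -0.6  9.9] w 0.0496 | shift/0.8 [-0.0003 -0.0003 -0.    ] rows 1 | turn/180 0.4969 q6 -1.57
```

Emit:
send_rows(
  series=[
    [0,0,0,0,0,0.04],
    [0,0,0,0,0,0.04],
    [0,0,0,0,0,0.04],
    [0,0,0,0,0,0.04],
    [0,0,0,0,0,0.04],
    [0,0,0,0,0,0.04],
    [0,0,0,0,0,0],
  ],
)

```text
t: 33.7
eef_pos: [0.6496, 0.1065, 0.1263]
orientation: [0.002, -0.417, 0.909, -0.001]
ft_force: [0.1, -0.1, 6.0]
width: 0.0494
gripper_force: 64.2
```

Emit:
send_rows(
  series=[
    [0,0,0,0,0,0.04],
    [0,0,0,0,0,0.04],
    [0,0,0,0,0,0.04],
    [0,0,0,0,0,0.04],
    [0,0,0,0,0,0.04],
    [0,0,0,0,0,0.04],
    [0,0,0,0,0,0.017],
    [0,0,0,0,0,0],
    [0,0,0,0,0,0],
    [0,0,0,0,0,0],
  ],
)

```text
t: 34.7
eef_pos: [0.6495, 0.1067, 0.1263]
orientation: [0.002, -0.028, 1.0, 0.0]
ft_force: [-0.6, -0.2, 5.9]
width: 0.0496
gripper_force: 64.1
```

```bash
python3 -c "
from h import *
go(.6484,.1069,.1263,183); print(bot.read_state()['moment'])"
```

```text
t 34.7 tcp [0.6495 0.1067 0.1263] yaw 183.16 tilt 0.2 F [-0.6 -0.2  5.9] w 0.0496 | shift/0.8 [ 0.0014  0.0003 -0.0001] rows 1 | turn/180 0.0009 q6 -0.0
[ 0.03370169  0.19893556 -0.09414342]
```

Emit:
send_rows(
  series=[
    [0,0,0,0,0,0],
    [0,0,0,0,0,0],
    [0,0,0,0,0,0],
    [0,0,0,0,0,0],
    [0,0,-0.02,0,0,0],
    [0,0,-0.04,0,0,0],
    [0,0,-0.04,0,0,0],
    [0,0,-0.02,0,0,0],
  ],
  hand=-0.46,
)

```text
t: 35.5
eef_pos: [0.6494, 0.1068, 0.2235]
orientation: [0.002, -0.028, 1.0, 0.0]
ft_force: [0.4, 0.4, 0.5]
width: 0.0623
gripper_force: 0.0
```

Emit:
send_rows(
  series=[
    [0.0429,0.0056,0,0,0,0],
    [0.0429,0.0056,0,0,0,0],
    [0.0429,0.0056,0,0,0,0],
    [0.0429,0.0056,0,0,0,0],
    [0.0429,0.0056,0,0,0,0],
    [0.0429,0.0056,0,0,0,0],
    [0.0429,0.0056,0,0,0,0],
    [0,0,0,0,0,0.0459],
    [0,0,0,0,0,0.0459],
    [0,0,0,0,0,0.0459],
  ],
)

```text
t: 36.5
eef_pos: [0.4064, 0.1248, 0.2207]
orientation: [0.0, 0.19, 0.982, 0.0]
ft_force: [-0.1, -0.2, -0.6]
width: 0.0623
gripper_force: 0.0
```

Emit:
send_rows(
  series=[
    [0,0,0.04,0,0,0],
    [0,0,0,0,0,0],
    [0,0,0,0,0,0],
    [0,0,0,0,0,0],
  ],
)

```text
t: 36.9
eef_pos: [0.4071, 0.1248, 0.1894]
orientation: [0.0, 0.187, 0.982, 0.0]
ft_force: [-0.8, -0.7, -0.5]
width: 0.0622
gripper_force: 0.0
```

```bash
python3 look.py; python3 -c "
from h import *
im,d=get_image('scene');P=cloud('scene',d)
for r in rects(P,.046,.066,(.3,.6,-.1,.32)): print('scene',r)
go(.4081,.1246,.038,158.4)"
```

```text
(array([547.8, -14. ]), array([63.9, 49.8]), 2.5, np.float64(55.6), (386, 210), 417)
(array([422.6, 118.9]), array([49.6, 32.6]), 68.4, np.float64(55.7), (326, 267), 203)
low (array([411.8, 124.2]), array([47.4, 23.6]), 80.9, np.float64(43.0), (322, 274), 174)
low (array([548.4, -15.2]), array([45.1, 34.7]), 89.0, np.float64(43.2), (385, 210), 267)
col (array([647. , 106.7]), array([66.6, 49.9]), 3.1, np.float64(139.6), (328, 161), 911)
scene (array([562.7,   8.5]), array([46.6, 20.8]), -31.1, np.float64(52.5), (351, 190), 60)
scene (array([405.8, 126.7]), array([65.5, 52.6]), -21.8, np.float64(53.8), (376, 243), 379)
t 37.0 tcp [0.4073 0.1248 0.1894] yaw 158.4 tilt 0.09 F [0.5 0.6 0.2] w 0.0627 | shift/0.8 [-0.0008  0.      0.1893] rows 4 | turn/180 -0.0 q6 0.5
```

Emit:
send_rows(
  series=[
    [-0.0008,0,0.03,0,0,0],
    [0,0,0.045,0,0,0],
    [0,0,0.045,0,0,0],
    [0,0,0.04,0,0,0],
    [0,0,0.02,0,0,0],
    [0,0,0.0093,0,0,0],
    [0,0,0,0,0,0],
    [0,0,0,0,0,0],
    [0,0,0,0,0,0],
  ],
)

```text
t: 37.9
eef_pos: [0.4083, 0.1246, 0.0381]
orientation: [0.001, 0.187, 0.982, 0.0]
ft_force: [-0.0, -0.1, 0.2]
width: 0.0625
gripper_force: 0.0
```

Emit:
send_rows(
  series=[
    [0,0,0,0,0,0],
    [0,0,0,0,0,0],
    [0,0,0,0,0,0],
    [0,0,0,0,0,0],
    [0,0,0,0,0,0],
  ],
  hand=1,
  force=60,
)

```text
t: 38.4
eef_pos: [0.4082, 0.1246, 0.0381]
orientation: [0.001, 0.187, 0.982, 0.0]
ft_force: [-1.2, -0.5, 6.2]
width: 0.0493
gripper_force: 62.0
```

```bash
python3 -c "
from h import *
go(.6484,.1066,.24,273.1)"
```

```text
t 38.4 tcp [0.4082 0.1246 0.0381] yaw 158.4 tilt 0.13 F [-1.2 -0.5  6.2] w 0.0493 | shift/0.8 [-0.288   0.0899 -0.2516] rows 8 | turn/180 -0.6372 q6 0.5
```

Emit:
send_rows(
  series=[
    [0,0,-0.03,0,0,0],
    [0,0,-0.05,0,0,0],
    [0,0,-0.05,0,0,-0.0455],
    [0,0,-0.05,0,0,-0.0455],
    [0,0,-0.0475,0,0,-0.0455],
    [0,0,0,0,0,-0.0455],
    [0,0,0,0,0,-0.0455],
    [0,0,0,0,0,-0.0455],
    [0,0,0,0,0,-0.0455],
    [0,0,0,0,0,-0.0455],
  ],
)

```text
t: 39.4
eef_pos: [0.4069, 0.1244, 0.2194]
orientation: [0.0, -0.377, 0.926, -0.0]
ft_force: [0.5, -0.8, -1.0]
width: 0.0498
gripper_force: 62.5
```

Emit:
send_rows(
  series=[
    [0,0,0,0,0,-0.0455],
    [0,0,0,0,0,-0.0455],
    [0,0,0,0,0,-0.0455],
    [0,0,0,0,0,-0.0455],
    [0,0,0,0,0,-0.0455],
    [0,0,0,0,0,-0.0455],
    [0.0055,-0.0427,0,0,0,0],
    [0.0055,-0.0427,0,0,0,0],
    [0.0055,-0.0427,0,0,0,0],
    [0.0055,-0.0427,0,0,0,0],
  ],
)

```text
t: 40.4
eef_pos: [0.5456, 0.114, 0.2194]
orientation: [-0.0, 0.726, -0.688, 0.0]
ft_force: [0.2, -0.3, -1.7]
width: 0.0497
gripper_force: 62.8
```

Emit:
send_rows(
  series=[
    [0.0055,-0.0427,0,0,0,0],
    [0.0055,-0.0427,0,0,0,0],
    [0.0055,-0.0427,0,0,0,0],
    [0,0,0.01,0,0,0],
    [0,0,0,0,0,0],
    [0,0,0,0,0,0],
    [0,0,0,0,0,0],
    [0,0,0,0,0,0],
    [0,0,0,0,0,0],
    [0,0,0,0,0,0],
  ],
)

```text
t: 41.4
eef_pos: [0.6474, 0.1065, 0.2115]
orientation: [-0.0, 0.726, -0.688, 0.0]
ft_force: [0.6, 0.4, -0.7]
width: 0.0497
gripper_force: 63.2
```

```bash
python3 -c "
from h import *
go(.6486,.1066,.191,273.1)"
```

```text
t 41.4 tcp [0.6474 0.1065 0.2115] yaw 273.06 tilt 0.03 F [ 0.6  0.4 -0.7] w 0.0497 | shift/0.8 [-0.     -0.0014  0.0256] rows 1 | turn/180 -0.0002 q6 -1.57
```

Emit:
send_rows(
  series=[
    [0,-0.0014,0.014,0,0,0],
    [0,0,0.0116,0,0,0],
    [0,0,0,0,0,0],
    [0,0,0,0,0,0],
    [0,0,0,0,0,0],
    [0,0,0,0,0,0],
    [0,0,0,0,0,0],
  ],
)

```text
t: 42.1
eef_pos: [0.649, 0.1065, 0.1909]
orientation: [-0.0, 0.726, -0.688, 0.0]
ft_force: [-0.9, 0.2, -1.3]
width: 0.0493
gripper_force: 63.2
```

Emit:
send_rows(
  series=[
    [0,0,0.004,0,0,0],
    [0,0,0.004,0,0,0],
    [0,0,0.004,0,0,0],
    [0,0,0.003,0,0,0],
    [0,0,0.003,0,0,0],
    [0,0,0.0015,0,0,0],
    [0,0,0,0,0,0],
    [0,0,0,0,0,0],
    [0,0,0,0,0,0],
  ],
)

```text
t: 43.0
eef_pos: [0.6488, 0.1065, 0.1751]
orientation: [-0.0, 0.726, -0.688, 0.0]
ft_force: [0.9, 0.3, -2.6]
width: 0.0498
gripper_force: 63.2
```

```bash
python3 -c "
from h import *
go(.6486,.1066,.1691,273.1)"
```

```text
t 43.0 tcp [0.6488 0.1065 0.1751] yaw 273.05 tilt 0.02 F [ 0.9  0.3 -2.6] w 0.0498 | shift/0.8 [-0.0001  0.0003  0.0076] rows 1 | turn/180 -0.0003 q6 -1.57
```

Emit:
send_rows(
  series=[
    [0,0,0.0025,0,0,0],
    [0,0,0.0025,0,0,0],
    [0,0,0.0025,0,0,0],
    [0,0,0.0015,0,0,0],
    [0,0,0.0007,0,0,0],
    [0,0,0,0,0,0],
    [0,0,0,0,0,0],
    [0,0,0,0,0,0],
  ],
)

```text
t: 43.8
eef_pos: [0.6487, 0.1065, 0.1692]
orientation: [-0.0, 0.726, -0.688, 0.0]
ft_force: [-3.7, -0.6, 9.9]
width: 0.0495
gripper_force: 64.6
```

```bash
python3 -c "
from h import *
go(.6486,.1066,.1691,183.2)"
```

```text
t 43.8 tcp [0.6487 0.1065 0.1692] yaw 273.05 tilt 0.07 F [-3.7 -0.6  9.9] w 0.0495 | shift/0.8 [-0.0002  0.0001  0.0001] rows 1 | turn/180 0.4992 q6 -1.57
```

Seated at the predicted height. Turn it, then release and lift.

Emit:
send_rows(
  series=[
    [0,0,0,0,0,0.04],
    [0,0,0,0,0,0.04],
    [0,0,0,0,0,0.04],
    [0,0,0,0,0,0.04],
    [0,0,0,0,0,0.04],
    [0,0,0,0,0,0.04],
    [0,0,0,0,0,0],
  ],
)

```text
t: 44.5
eef_pos: [0.6501, 0.1063, 0.1692]
orientation: [0.002, -0.42, 0.907, -0.001]
ft_force: [0.2, -0.2, 7.6]
width: 0.0493
gripper_force: 64.1
```

Emit:
send_rows(
  series=[
    [0,0,0,0,0,0.04],
    [0,0,0,0,0,0.04],
    [0,0,0,0,0,0.04],
    [0,0,0,0,0,0.04],
    [0,0,0,0,0,0.04],
    [0,0,0,0,0,0.04],
    [0,0,0,0,0,0.019],
    [0,0,0,0,0,0],
    [0,0,0,0,0,0],
    [0,0,0,0,0,0],
  ],
)

```text
t: 45.5
eef_pos: [0.6501, 0.1065, 0.1692]
orientation: [0.002, -0.028, 1.0, 0.0]
ft_force: [-1.0, -0.4, 6.6]
width: 0.0494
gripper_force: 64.1
```

```bash
python3 -c "
from h import *
go(.5478,-.0140,.24,182.45); print(bot.read_state()['moment'])"
```

```text
t 45.5 tcp [0.6501 0.1065 0.1692] yaw 183.22 tilt 0.22 F [-1.  -0.4  6.6] w 0.0494 | shift/0.8 [ 0.1357 -0.1433 -0.089 ] rows 5 | turn/180 0.0043 q6 -0.01
[ 0.07561789  0.18746324 -0.0913714 ]
```

Emit:
send_rows(
  series=[
    [0,0,0,0,0,0],
    [0,0,0,0,0,0],
    [0,0,0,0,0,0],
    [0,0,0,0,0,0],
    [0,0,-0.02,0,0,0],
    [0,0,-0.03,0,0,0],
    [0,0,-0.03,0,0,0],
    [0,0,-0.02,0,0,0],
  ],
  hand=-0.46,
)

```text
t: 46.3
eef_pos: [0.6492, 0.1065, 0.2488]
orientation: [0.001, -0.028, 1.0, 0.0]
ft_force: [1.0, -0.5, 0.3]
width: 0.0625
gripper_force: 0.0
```

Emit:
send_rows(
  series=[
    [0.034,-0.0358,0,0,0,0],
    [0.034,-0.0358,0,0,0,0],
    [0.034,-0.0358,0,0,0,0],
    [0.034,-0.0358,0,0,0,0.0043],
    [0,0,0.05,0,0,0],
    [0,0,0.05,0,0,0],
    [0,0,0,0,0,0],
    [0,0,0,0,0,0],
    [0,0,0,0,0,0],
  ],
)

```text
t: 47.2
eef_pos: [0.548, -0.014, 0.1691]
orientation: [0.001, -0.022, 1.0, -0.0]
ft_force: [-0.3, 0.3, -0.6]
width: 0.0622
gripper_force: 0.0
```

```bash
python3 look.py; python3 -c "
from h import *
im,d=get_image('scene');P=cloud('scene',d)
for r in rects(P,.046,.066,(.3,.6,-.1,.32)): print('scene',r)
im,d=get_image('top');P=cloud('top',d)
for r in rects(P,.178,.195,(.6,.7,.05,.16))+rects(P,.165,.178,(.6,.7,.05,.16)): print('col',r)
go(.5478,-.0140,.038,182.45)"
```

```text
col (array([647.7, 106.5]), array([67.5, 49.9]), 3.7, np.float64(178.2), (328, 159), 1079)
scene (array([546. , -12.6]), array([65.9, 56.7]), 1.7, np.float64(53.0), (361, 189), 278)
col (array([649.1, 106.5]), array([63.9, 50. ]), 3.8, np.float64(186.8), (328, 156), 533)
col (array([650.5, 106.7]), array([44.9, 34.2]), 88.7, np.float64(174.3), (328, 156), 368)
t 47.4 tcp [ 0.5479 -0.014   0.169 ] yaw 182.49 tilt 0.18 F [0.3 0.1 0.1] w 0.0624 | shift/0.8 [7.000e-04 1.000e-04 1.637e-01] rows 4 | turn/180 0.0002 q6 -0.2
```

Storey 3: top at 187 mm, centre (649.1,106.5), yaw 3.8°, all good. The last stage has not moved.

Emit:
send_rows(
  series=[
    [0.0007,0,0.03,0,0,0],
    [0,0,0.045,0,0,0],
    [0,0,0.045,0,0,0],
    [0,0,0.03,0,0,0],
    [0,0,0.0137,0,0,0],
    [0,0,0,0,0,0],
    [0,0,0,0,0,0],
    [0,0,0,0,0,0],
  ],
)

```text
t: 48.15
eef_pos: [0.5475, -0.0142, 0.0379]
orientation: [0.001, -0.022, 1.0, -0.0]
ft_force: [1.0, 1.0, 1.6]
width: 0.0623
gripper_force: 0.0
```

Emit:
send_rows(
  series=[
    [0,0,0,0,0,0],
    [0,0,0,0,0,0],
    [0,0,0,0,0,0],
    [0,0,0,0,0,0],
    [0,0,0,0,0,0],
  ],
  hand=1,
  force=60,
)

```text
t: 48.65
eef_pos: [0.5473, -0.0143, 0.0378]
orientation: [0.001, -0.021, 1.0, -0.0]
ft_force: [-0.6, 0.6, 6.2]
width: 0.0495
gripper_force: 62.5
```

```bash
python3 -c "
from h import *
go(.649,.1065,.27,273.5)"
```

```text
t 48.6 tcp [ 0.5473 -0.0143  0.0378] yaw 182.46 tilt 0.17 F [-0.6  0.6  6.2] w 0.0495 | shift/0.8 [-0.1343  0.1452 -0.2899] rows 8 | turn/180 -0.5058 q6 -0.2
```

Emit:
send_rows(
  series=[
    [0,0,-0.03,0,0,0],
    [0,0,-0.05,0,0,0],
    [0,0,-0.05,0,0,-0.046],
    [0,0,-0.05,0,0,-0.046],
    [0,0,-0.05,0,0,-0.046],
    [0,0,-0.0475,0,0,-0.046],
    [0,0,0,0,0,-0.046],
    [0,0,0,0,0,-0.046],
    [0,0,0,0,0,-0.046],
    [0,0,0,0,0,-0.046],
  ],
)

```text
t: 49.65
eef_pos: [0.5456, -0.014, 0.2585]
orientation: [0.0, -0.567, 0.824, -0.0]
ft_force: [0.4, -0.2, -2.2]
width: 0.0494
gripper_force: 62.7
```

Emit:
send_rows(
  series=[
    [0,0,0,0,0,-0.046],
    [0,0,0,0,0,-0.046],
    [0,0,0,0,0,-0.046],
    [-0.0286,-0.0272,0,0,0,0],
    [-0.0286,-0.0272,0,0,0,0],
    [-0.0286,-0.0272,0,0,0,0],
    [-0.0286,-0.0272,0,0,0,0],
    [-0.0286,-0.0272,0,0,0,0],
    [0,0,0,0,0,0],
    [0,0,0,0,0,0],
  ],
)

```text
t: 50.65
eef_pos: [0.6471, 0.1072, 0.2577]
orientation: [0.001, 0.729, -0.685, -0.0]
ft_force: [-1.4, -0.2, -0.9]
width: 0.0492
gripper_force: 63.2
```

Emit:
send_rows(
  series=[
    [0,0,0.01,0,0,0],
    [0,0,0,0,0,0],
    [0,0,0,0,0,0],
    [0,0,0,0,0,0],
    [0,0,0,0,0,0],
    [0,0,0,0,0,0],
  ],
)

```text
t: 51.25
eef_pos: [0.6476, 0.1067, 0.2505]
orientation: [-0.0, 0.729, -0.685, 0.0]
ft_force: [0.1, -0.0, -2.4]
width: 0.0494
gripper_force: 63.2
```

```bash
python3 -c "
from h import *
go(.649,.1065,.235,273.6)"
```

```text
t 51.2 tcp [0.6476 0.1067 0.2505] yaw 273.52 tilt 0.02 F [ 0.1 -0.  -2.4] w 0.0494 | shift/0.8 [ 0.0004 -0.0017  0.0194] rows 1 | turn/180 -0.0004 q6 -1.58
```

Emit:
send_rows(
  series=[
    [0.0004,-0.0017,0.01,0,0,0],
    [0,0,0.0094,0,0,0],
    [0,0,0,0,0,0],
    [0,0,0,0,0,0],
    [0,0,0,0,0,0],
    [0,0,0,0,0,0],
    [0,0,0,0,0,0],
  ],
)

```text
t: 51.95
eef_pos: [0.649, 0.1067, 0.235]
orientation: [-0.0, 0.729, -0.685, 0.0]
ft_force: [-1.3, 0.5, -1.5]
width: 0.0491
gripper_force: 63.2
```

Emit:
send_rows(
  series=[
    [0,0,0.004,0,0,0],
    [0,0,0.004,0,0,0],
    [0,0,0.004,0,0,0],
    [0,0,0.003,0,0,0],
    [0,0,0.003,0,0,0],
    [0,0,0.0015,0,0,0],
    [0,0,0,0,0,0],
    [0,0,0,0,0,0],
    [0,0,0,0,0,0],
  ],
)

```text
t: 52.85
eef_pos: [0.649, 0.1066, 0.2193]
orientation: [-0.0, 0.729, -0.685, 0.0]
ft_force: [0.1, -0.4, -1.9]
width: 0.0494
gripper_force: 63.2
```

```bash
python3 -c "
from h import *
go(.649,.1065,.2128,273.6)"
```

```text
t 52.9 tcp [0.649  0.1066 0.2193] yaw 273.54 tilt 0.02 F [ 0.1 -0.4 -1.9] w 0.0494 | shift/0.8 [0.0002 0.     0.0081] rows 1 | turn/180 -0.0003 q6 -1.58
```

Emit:
send_rows(
  series=[
    [0,0,0.0025,0,0,0],
    [0,0,0.0025,0,0,0],
    [0,0,0.0025,0,0,0],
    [0,0,0.0015,0,0,0],
    [0,0,0.0012,0,0,0],
    [0,0,0,0,0,0],
    [0,0,0,0,0,0],
    [0,0,0,0,0,0],
  ],
)

```text
t: 53.65
eef_pos: [0.6489, 0.1067, 0.2129]
orientation: [-0.001, 0.729, -0.685, 0.0]
ft_force: [-3.3, -0.2, 7.5]
width: 0.0496
gripper_force: 64.3
```

```bash
python3 -c "
from h import *
go(.649,.1065,.2128,183.6)"
```

```text
t 53.6 tcp [0.6489 0.1067 0.2129] yaw 273.54 tilt 0.08 F [-3.3 -0.2  7.5] w 0.0496 | shift/0.8 [ 0.0002 -0.0001  0.0001] rows 1 | turn/180 0.4997 q6 -1.58
```

Emit:
send_rows(
  series=[
    [0,0,0,0,0,0.04],
    [0,0,0,0,0,0.04],
    [0,0,0,0,0,0.04],
    [0,0,0,0,0,0.04],
    [0,0,0,0,0,0.04],
    [0,0,0,0,0,0.04],
    [0,0,0,0,0,0],
  ],
)

```text
t: 54.35
eef_pos: [0.6501, 0.1064, 0.2129]
orientation: [0.002, -0.424, 0.906, -0.001]
ft_force: [-0.3, -0.6, 5.5]
width: 0.0497
gripper_force: 64.0
```

Emit:
send_rows(
  series=[
    [0,0,0,0,0,0.04],
    [0,0,0,0,0,0.04],
    [0,0,0,0,0,0.04],
    [0,0,0,0,0,0.04],
    [0,0,0,0,0,0.04],
    [0,0,0,0,0,0.04],
    [0,0,0,0,0,0.02],
    [0,0,0,0,0,0],
    [0,0,0,0,0,0],
    [0,0,0,0,0,0],
  ],
)

```text
t: 55.35
eef_pos: [0.6501, 0.1067, 0.2128]
orientation: [0.002, -0.031, 1.0, 0.0]
ft_force: [0.4, 0.2, 6.3]
width: 0.0494
gripper_force: 64.0
```

Emit:
send_rows(
  series=[
    [0,0,0,0,0,0],
    [0,0,0,0,0,0],
    [0,0,0,0,0,0],
    [0,0,0,0,0,0],
    [0,0,-0.02,0,0,0],
    [0,0,-0.03,0,0,0],
    [0,0,-0.03,0,0,0],
    [0,0,0,0,0,0],
  ],
  hand=-0.46,
)

```text
t: 56.15
eef_pos: [0.6507, 0.1067, 0.2787]
orientation: [0.003, -0.031, 1.0, 0.0]
ft_force: [0.4, 0.1, 0.5]
width: 0.0627
gripper_force: 0.0
```

```bash
python3 -c "
from h import *
go(.375,.2,.277,180)"
```

```text
t 56.1 tcp [0.6507 0.1067 0.2787] yaw 183.54 tilt 0.35 F [0.4 0.1 0.5] w 0.0627 | shift/0.8 [0.3367 0.1376 0.    ] rows 8 | turn/180 0.0197 q6 -0.01
```

Emit:
send_rows(
  series=[
    [0.0421,0.0172,0,0,0,0],
    [0.0421,0.0172,0,0,0,0],
    [0.0421,0.0172,0,0,0,0],
    [0.0421,0.0172,0,0,0,0],
    [0.0421,0.0172,0,0,0,0],
    [0.0421,0.0172,0,0,0,0],
    [0.0421,0.0172,0,0,0,0],
    [0.0421,0.0172,0,0,0,0],
    [0,0,0,0,0,0.0197],
    [0,0,0,0,0,0],
  ],
  hand=1,
)

```text
t: 57.15
eef_pos: [0.3722, 0.2001, 0.2746]
orientation: [-0.0, -0.001, 1.0, -0.0]
ft_force: [-0.7, -0.2, 0.8]
width: -0.0001
gripper_force: 0.0
```

Emit:
send_rows(
  series=[
    [0,0.046,0,0,0,0],
    [0,0.046,0,0,0,0],
    [0,0.046,0,0,0,0],
    [0,0.046,0,0,0,0],
    [0,0.046,0,0,0,0],
    [0,0,0.05,0,0,0],
    [0,0,0.05,0,0,0],
    [0,0,0,0,0,0],
    [0,0,0,0,0,0],
    [0,0,0,0,0,0],
  ],
)

```text
t: 58.15
eef_pos: [0.3746, 0.3844, 0.1968]
orientation: [0.001, 0.0, 1.0, 0.001]
ft_force: [-0.1, 0.7, 0.4]
width: 0.0001
gripper_force: 0.0
```

```bash
python3 -c "
from h import *
im,d=get_image('top');P=cloud('top',d)
cv2.imwrite('pics/t9.png',im)
for k in range(4):
    z=.099+.044*k
    for r in rects(P,z-.004,z+.004,(.6,.7,.05,.16)): print(k,r)
S,ds=get_image('scene'); cv2.imwrite('pics/s9.png',cv2.resize(S[80:330,220:420],None,fx=3,fy=2.4,interpolation=cv2.INTER_CUBIC)); Q=cloud('scene',ds)
for X in (P,Q):
    m=(abs(X[...,0]-.4255)<.03)&(abs(X[...,1]-.3857)<.025)&(X[...,2]>.062)&(X[...,2]<.085); print(np.median(X[m],0),m.sum())
go(.375,.3855,.082,180)"
```

```text
3 (array([650.1, 106.8]), array([63.7, 49.9]), 3.5, np.float64(230.9), (328, 152), 590)
[0.42067893 0.38533947 0.07395738] 41
[0.41555327 0.38808079 0.07263719] 38
t 58.2 tcp [0.3746 0.3845 0.1971] yaw 179.97 tilt 0.22 F [ 0.1 -0.2  0.1] w 0.0 | shift/0.8 [-0.      0.0009  0.1439] rows 3 | turn/180 -0.0002 q6 0.66
```

View pics/s9.png

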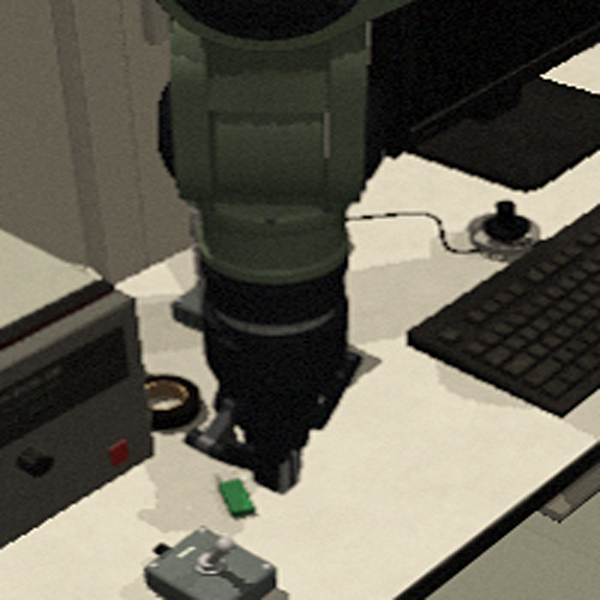

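The plug is in the dish (crop ≈(505,225)) and the bat leans off (crop ≈(220,550)); the arm hides the column. I'll check each storey's front face in top depth before switching on.

```bash
python3 -c "
from h import *
P=cloud('top',get_image('top')[1]).reshape(-1,3)
for lo,hi in ((.028,.053),(.059,.095),(.103,.139),(.147,.183),(.191,.225)):
    q=P[(P[:,2]>lo)&(P[:,2]<hi)&(abs(P[:,0]-.615)<.012)&(abs(P[:,1]-.106)<.03)]
    if len(q)>8:
        a=np.polyfit(q[:,1],q[:,0],1); r=q[:,0]-np.polyval(a,q[:,1]); print(lo,len(q),'face x at axis',np.polyval(a,.1063).round(4),'yaw',-np.degrees(np.arctan(a[0])).round(1),'rms',r.std().round(4),q[:,1].min().round(3),q[:,1].max().round(3))
    else: print(lo,len(q))
"
```

```text
0.028 39 face x at axis 0.6128 yaw 5.6 rms 0.0042 0.077 0.135
0.059 34 face x at axis 0.6163 yaw 4.0 rms 0.0009 0.081 0.129
0.103 40 face x at axis 0.6162 yaw 3.8 rms 0.0006 0.081 0.129
0.147 50 face x at axis 0.617 yaw 4.4 rms 0.0009 0.082 0.129
0.191 55 face x at axis 0.618 yaw 4.5 rms 0.0007 0.082 0.128
```

All four storeys are flush (yaw 3.8–4.5°, faces within 2 mm). Flip the lamp on.

Emit:
send_rows(
  series=[
    [0,0.0009,0.045,0,0,0],
    [0,0,0.045,0,0,0],
    [0,0,0.0539,0,0,0],
    [0,0,0,0,0,0],
    [0,0,0,0,0,0],
    [0,0,0,0,0,0],
  ],
)

```text
t: 58.9
eef_pos: [0.3748, 0.3858, 0.0824]
orientation: [0.002, 0.0, 1.0, 0.001]
ft_force: [0.3, -0.1, -0.3]
width: -0.0001
gripper_force: 0.0
```

Emit:
send_rows(
  series=[
    [-0.01,0,0,0,0,0],
    [-0.01,0,0,0,0,0],
    [-0.01,0,0,0,0,0],
    [-0.01,0,0,0,0,0],
    [-0.01,0,0,0,0,0],
    [-0.01,0,0,0,0,0],
    [-0.01,0,0,0,0,0],
    [0,0,0,0,0,0],
    [0,0,0,0,0,0],
  ],
)

```text
t: 59.8
eef_pos: [0.4294, 0.3844, 0.0796]
orientation: [-0.0, 0.0, 1.0, -0.0]
ft_force: [0.1, -0.1, 0.2]
width: -0.0
gripper_force: 0.0
```

Emit:
send_rows(
  series=[
    [0.04,0,0,0,0,0],
    [0.03,0,0,0,0,0],
    [0,0,-0.05,0,0,0],
    [0,0,-0.05,0,0,0],
    [0,0,-0.05,0,0,0],
    [0,-0.05,0,0,0,0],
    [0,-0.05,0,0,0,0],
    [0,-0.05,0,0,0,0],
    [0,-0.05,0,0,0,0],
    [0,-0.05,0,0,0,0],
  ],
)

```text
t: 60.8
eef_pos: [0.3727, 0.1833, 0.2]
orientation: [0.0, -0.0, 1.0, -0.0]
ft_force: [0.8, -0.2, 0.3]
width: 0.0001
gripper_force: 0.0
```

Emit:
send_rows(
  series=[
    [0,-0.05,0,0,0,0],
    [0,-0.05,0,0,0,0],
    [0,-0.05,0,0,0,0],
    [0,-0.05,0,0,0,0],
    [0,-0.05,0,0,0,0],
    [0,-0.05,0,0,0,0],
    [0,0,0,0,0,0],
    [0,0,0,0,0,0],
    [0,0,0,0,0,0],
  ],
)

```text
t: 61.7
eef_pos: [0.3728, -0.0545, 0.1998]
orientation: [-0.0, -0.0, 1.0, 0.0]
ft_force: [-0.5, 0.5, -0.2]
width: -0.0001
gripper_force: 0.0
```

```bash
python3 -c "
from h import *
S,ds=get_image('scene'); cv2.imwrite('pics/s10.png',cv2.resize(S[80:350,220:460],None,fx=2.2,fy=2.2,interpolation=cv2.INTER_CUBIC)); Q=cloud('scene',ds); P=cloud('top',get_image('top')[1])
for X in (P,Q):
    m=(abs(X[...,0]-.4355)<.04)&(abs(X[...,1]-.3857)<.025)&(X[...,2]>.062)&(X[...,2]<.085); print(np.median(X[m],0),m.sum())
go(.4,-.1,.2)"
```

```text
[0.45046246 0.38367354 0.07506713] 33
[0.44591807 0.38719217 0.07290232] 46
t 61.8 tcp [ 0.373  -0.0542  0.1998] yaw 180.13 tilt 0.02 F [-0.7  0.2  0.2] w 0.0004 | shift/0.8 [-0.0337 -0.0574 -0.0003] rows 2 | turn/180 0.0 q6 -0.34
```

View pics/s10.png

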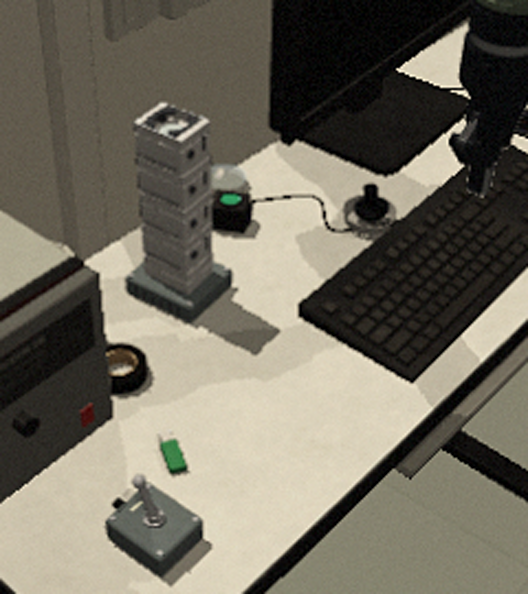

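The picture shows a straight, flush four-stage column at (175,200), the plug upright in the dish at (370,210), and the bat leaning to the on side with its ball at (138,482). The arm is clear of everything, so I'm handing in.

```bash
python3 -c "
from h import *
print(workorder.sign_off())"
```

```text
the job is handed in; nothing more can be done
None
```

The job is handed in: lamp switched off, plug put in the dish, all four stages stacked and locked flush, lamp switched back on and the arm left clear; the sign-off returned no verdict, but my last camera checks agreed with all of this.

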